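Clamp a machine grip with the rear-marked handwheel

ROBOT

A 6-joint arm with a two-finger parallel gripper is mounted at the origin on a cart in front of the work surface, level with it; the furniture and walls round the work are solid. World frame = base frame: x ahead of the robot, y to its left, z up, the work surface at z = 0. Lengths are in m, angles in rad, forces in N, time in s.
With the tool pointing down it reaches from about 0.325 to 0.775 m from the base axis. Payload 5.5 kg.
Tool frame: the origin (TCP) lies at the very end of the fingers, on their centre line; the grasp point (between the pads) lies 19 mm behind it (env.pinch_z is the distance from the TCP to the grasp point, in m); z points along the fingers, y is the direction in which the jaws open and shut (so a half turn about z gives the same grasp; the last joint's range is limited). The gripper opens to 88 mm and grips with 3 to 60 N. Pads are 20 mm wide; open, the fingers measure 115 mm over their backs; the gripper's body (75 mm by 178 mm) begins 61 mm behind the grasp point.
Start: joints at [-1.344, 0.091, 1.231, -0, 1.82, -0.057], TCP at [0.168, -0.576, 0.223] pointing down, gripper open.
Joint ranges: [-2.87, 2.87], [-0.86, 2.18], [0.17, 2.46], [-1.51, 4.65], [0.06, 2.69], [-2.65, 2.65]. Speed limits (rad/s): [2.57, 2.57, 3.01, 3.14, 3.14, 3.14].

INTERFACE

Orientations are given as a unit quaternion [x, y, z, w].
In Python, from station import sensors, grab_frame, job, env gives the robot as it stands.
- The arm moves only by the tool jog_arm, never from a script. Its argument "increments" is one flat list of numbers, 6 for each row, row after row: the shift along the tool's x, y, z in mm, then the turn, a rotation vector about the tool's x, y, z in rad. A call has 1 to 5 rows; each row is the pose to reach, as a shift and turn from the pose measured when the call began, along the tool's axes at that moment; what a row does not reach only later rows make up. A row lasts 1/12 s, in which the tool goes at most 41.7 mm and 7.16 degrees, less where a joint would pass 70% of its speed; a pose out of reach is approached as far as the arm can. A call with a gripper value outside its range is refused whole. "fingers" is the opening, from 0 (shut) to 1 (fully open), set as the call begins (left out, the last holds). The fingers move at their own pace and stop on an object; the grip force is fixed at half the most. Time passes only in rows, so rows that repeat a pose let the fingers close. It gives the time, the measured TCP pose, the force and the opening at its end, in the units of the state.
- sensors.get_state(): the state, without advancing time (a new reading comes with each control period).
- grab_frame(name): name is "side" or "top"; returns a dict with "image" (420x560x3 uint8, blue, green, red), "intrinsics" (3x3 intrinsics, pixels), "eye" and "attitude" of the camera in the world. Camera axes: x right, y up, looking along -z (the intrinsics and any distortion apply to the point x, -y, -z); pixel columns grow to the right and rows downward; lengths in m; the calibration is good to about 2 mm. A picture is of the moment at which its call begins. There is no depth.
- job.sign_off(): hands the job in, once; it reports no verdict.
The state is a dict: "time_s": time; "joint_positions": joint angles; "joint_vel": joint speeds; "joint_efforts": joint torques, N m; "tcp_pos": TCP position; "orientation": TCP orientation; "contact_force": force on the tool from outside, world axes, zero at the start; "ft_torque": the same for the moment, N m; "opening": finger opening in m.
Only numpy, scipy, OpenCV 4.12 (cv2) and the standard library are available. Lean on these libraries where they do the work, as an engineer would, in place of code of your own. Each camera call takes 0.05 s, during which the arm holds its last target.

TASK

Lay the steel grip tube in the bed of the handwheel clamp, between the ram and the end stop. Then turn the wheel clockwise until you feel the ram bear the tube against the stop, and from there on by one more division (30 degrees) of the scale behind the wheel, reading the pointer on its far rim; no tighter, or the tube is marred. Let go of everything and leave the bottle, cup and pen where they are.

Things in the scene. Friction and masses are not known exactly. Their poses are not given: they have to be found in the camera images.
- grip_tube_center (a point): centre of the loose pale steel machine grip, a knurled tube lying on the bench on its side, 62 mm long (along its y axis, which is horizontal), 21 mm wide (x) and 21 mm high, about 60 g; its ends are flat. Pinch it across its width
- clamp: bench clamp, fixed. Origin: centre of its foot, on the bench; x to its rear, y to its left, z up. Foot plate 150 x 270 x 12 mm (x from -60 to 90 mm). A straight bed runs along y at x = 0. The flat pad of the ram comes from the right: its face is at y = -5 mm with the wheel at 0. The end stop on the left is 26 mm wide, top at z = 55 mm, its flat face somewhere between y = 64 and 76 mm
- bed_seat (a point): point on the floor of the clamp's bed, 28 mm above the bench; axes as the clamp's, the bed's length along y. The channel is 25 mm wide between walls that rise only 4 mm above the floor and are 3.5 mm thick. While the wheel is near its start, a 62 mm tube laid along y with its middle over this point fits in every case, with 2 to 5 mm of play to the ram and 2 to 15 mm to the stop
- wheel_grip (a point): point on the vertical axis of the handwheel, 93 mm above the bench, at x = 0, y = -85 mm in the clamp's frame. It lies in the black bar grip on the hub: 46 mm long, 14 mm wide, from 14 mm below to 13 mm above this point clear of the hub. The bar is long along this point's x axis, which turns with the wheel and is the clamp's x axis at wheel 0. Rim: 51 mm outer radius, top 74 mm above the bench
- scale_top (a point): top edge of the white scale fence straight behind the wheel, 67 mm above the bench; the fence is an arc of 69 mm outer radius about the wheel's axis, with a thin mark every 10 degrees and a thick one every 30 degrees (one division)
- pointer_tip (a point): tip of the black pointer on the far rim of the wheel, 60 mm from the axis, 69 mm above the bench; it bends down in front of the scale. At wheel value 0 it stands 56 degrees to the left (towards the clamp's y) of straight back
- wheel (a joint): handwheel angle in rad, growing clockwise from above, 0 to 2.45; starts at 0 to 0.15. 12 mm of ram travel per rad; stays where left. Friction 0.30 N m while moving (nearly nil when held still). Once the tube bears on the stop (at 0.55 to 1.6 rad) the ram's sprung pad adds 0.11 N m at once and 0.18 N m per further rad, held still too: 9 N on the tube at first, about 17 N after one division
- ram: steel ram of the clamp, 14 to 19 mm thick, moving along the clamp's y axis with the wheel; origin at the place of its pad's face when the pad's spring is not compressed, 38.5 mm above the bench
- amber_bottle: bystander: small dark dropper bottle, 29 mm across, 86 mm tall, origin at the centre of its underside
- rinse_cup: bystander: thin empty cup, 65 mm across, 70 mm tall, origin at the centre of its underside
- pen: bystander: capped marker pen lying on the bench, 135 mm long (y), 12 mm thick, origin at its underside
There are look-alikes about, which are no part of the job. Of the things that look like the part that bears grip_tube_center, take the one that is farthest to the robot's right at the start.

How it is judged:
On the way, in this order (a step that is already met when the one before it is completed fails the run):
1. the tube lies in the bed, let go, not yet clamped (z of grip_tube_center in the frame of clamp below 0.042 m and x of grip_tube_center in the frame of clamp between -0.005 and 0.005 m and y of grip_tube_center in the frame of clamp between 0.015 and 0.05 m and angle between the y axis of grip_tube_center and the y axis of clamp, either way round below 0.15 rad and contact force between the fingers and grip_tube below 0.3 N and contact force between ram and grip_tube below 3 N), for 0.2 s.
2. the ram presses the tube against the stop (contact force between ram and grip_tube above 6 N), for 0.2 s.
At the end, for the whole second after the job is handed in: The tube lies at rest down in the bed (within 5 mm of its middle line, within 0.15 rad of its direction) and the ram presses it against the stop with 14.5 to 20 N, which is one division past first contact, give or take about 10 degrees; bottle, cup and pen within 30 mm of where they stood (contact force between ram and grip_tube between 14.5 and 20 N and z of grip_tube_center in the frame of clamp below 0.042 m and x of grip_tube_center in the frame of clamp between -0.005 and 0.005 m and angle between the y axis of grip_tube_center and the y axis of clamp, either way round below 0.15 rad and linear speed of grip_tube below 0.01 m/s and distance of each of amber_bottle, rinse_cup, pen from where it was at the start of the episode below 0.03 m); the robot touches nothing.
It fails at once if the tube is pressed with more than 26 N by the ram (marred) (contact force between ram and grip_tube above 26 N).
It fails at once if the bottle, cup or pen is knocked away by more than 30 mm (distance of any of amber_bottle, rinse_cup, pen from where it was at the start of the episode above 0.03 m).
It also fails if it takes over 70 s, if anything falls off the work surface, if the arm or the gripper's body presses on something with over 40 N, if the wrist force passes 120 N, or if a joint passes its speed limit or range.

## Working session

There is one attempt and no reset: what is moved stays moved. The work goes in short steps, Python scripts to look and compute and a tool call to move; the robot and the scene stay as the last step left them, time stands still between calls to the robot, and variables do not carry over. Pictures are saved under pics/ and viewed, and the job is handed in when it is done.

Besides the shell and the picture viewer there is one more tool, called after "Call:" as name(argument=value, ...) on one line, values as JSON. jog_arm: Moves the arm, as the interface text tells. Its arguments: {"type":"object","properties":{"increments":{"type":"array","items":{"type":"number"}},"fingers":{"type":"number"}},"required":["increments"]}

```bash
ls; mkdir -p pics; python3 - <<'E'
from station import sensors, grab_frame, job, env
import cv2
print(sensors.get_state()); print([a for a in dir(env) if a[0]!='_'])
for n in("side","top"):
    f=grab_frame(n); cv2.imwrite(f"pics/{n}0.png",f["image"]); print(n,f["intrinsics"],f["eye"],f["attitude"],[k for k in f])
E
```

```text
pics
{'time_s': 0.0, 'joint_positions': array([-1.34369157e+00,  9.18356103e-02,  1.23189203e+00, -3.24946738e-06,
        1.81979714e+00, -5.67115733e-02]), 'joint_vel': array([ 0.00015057,  0.00068295, -0.00112567,  0.00017498, -0.00119982,
       -0.00063671]), 'joint_efforts': array([ 1.76876645e-03, -4.46446609e+01, -4.06455052e+01,  6.98320940e-02,
        2.92493391e-02, -1.62997499e-04]), 'tcp_pos': array([ 0.16793523, -0.57570415,  0.22151734]), 'orientation': array([ 9.89947517e-01,  1.41431895e-01, -8.37749791e-05, -9.62424287e-04]), 'contact_force': array([ 0.64102579, -0.0729454 ,  0.57549325]), 'ft_torque': array([0.01001722, 0.02211803, 0.01354798]), 'opening': 0.08749977740519779}
['PlanningError', 'pinch_z']
side [[469.65948621   0.         283.90756025]
 [  0.         469.65948621 205.31453087]
 [  0.           0.           1.        ]] [0.09711681 1.03327951 0.52978006] [-0.11401497  0.55910722  0.80162856 -0.1783013 ] ['image', 'intrinsics', 'eye', 'attitude']
top [[528.16867832   0.         278.72918344]
 [  0.         528.16867832 206.58717764]
 [  0.           0.           1.        ]] [0.20367091 0.0246319  1.54138805] [ 0.083459   -0.08337105 -0.69465735  0.70960202] ['image', 'intrinsics', 'eye', 'attitude']
```

View pics/side0.png

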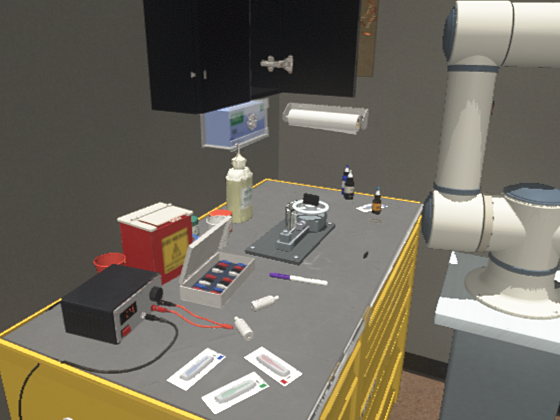

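View pics/top0.png

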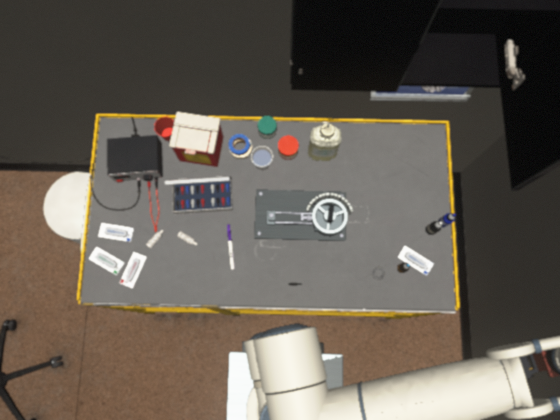

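Tube candidates in the top view are at about (154,239) and (187,239). The one at (187,239) is farther to the robot's right. I'll enlarge to confirm.

```bash
cat > h.py <<'E'
import numpy as np, cv2
from scipy.spatial.transform import Rotation as R
from station import sensors, grab_frame, job, env
def proj(f,P):
    P=np.atleast_2d(P); c=(P-f["eye"])@R.from_quat(f["attitude"]).as_matrix()
    K=f["intrinsics"]; return np.c_[K[0,0]*c[:,0]/-c[:,2]+K[0,2], K[1,1]*-c[:,1]/-c[:,2]+K[1,2]]
def ray(f,uv):
    uv=np.atleast_2d(np.float64(uv)); K=f["intrinsics"]
    d=np.c_[(uv[:,0]-K[0,2])/K[0,0], -(uv[:,1]-K[1,2])/K[1,1], -np.ones(len(uv))]
    return d@R.from_quat(f["attitude"]).as_matrix().T
def onz(f,uv,z):
    d=ray(f,uv); e=np.array(f["eye"]); return e+d*((z-e[2])/d[:,2])[:,None]
def crop(f,x0,y0,x1,y1,s,name):
    cv2.imwrite(f"pics/{name}.png",cv2.resize(f["image"][y0:y1,x0:x1],None,fx=s,fy=s,interpolation=cv2.INTER_CUBIC))
E
python3 - <<'E'
from h import *
import pickle
t=grab_frame("top"); s=grab_frame("side"); pickle.dump((t,s),open("f0.pkl","wb"))
crop(t,90,220,250,280,5,"tubes_top"); crop(s,220,280,320,350,8,"tubes_side"); crop(t,245,180,355,250,7,"clamp_top"); crop(s,240,180,350,265,7,"clamp_side")
print(onz(t,[(154,239),(187,239),(257,193),(345,193),(257,239),(345,239)],.0105))
print(onz(s,[(243,328),(264,303)],.0105))
E
```

```text
[[ 0.4668028   0.39286083  0.0105    ]
 [ 0.46887755  0.29602365  0.0105    ]
 [ 0.61309143  0.09480031  0.0105    ]
 [ 0.61880484 -0.16919878  0.0105    ]
 [ 0.4732806   0.09051524  0.0105    ]
 [ 0.47881984 -0.16802389  0.0105    ]]
[[0.46374328 0.38884243 0.0105    ]
 [0.46704549 0.29548873 0.0105    ]]
```

View pics/tubes_top.png

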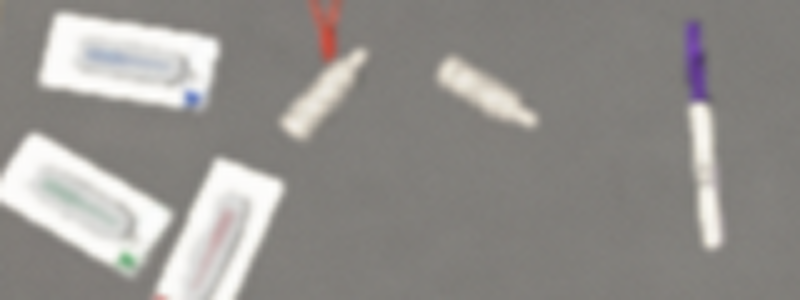

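View pics/tubes_side.png

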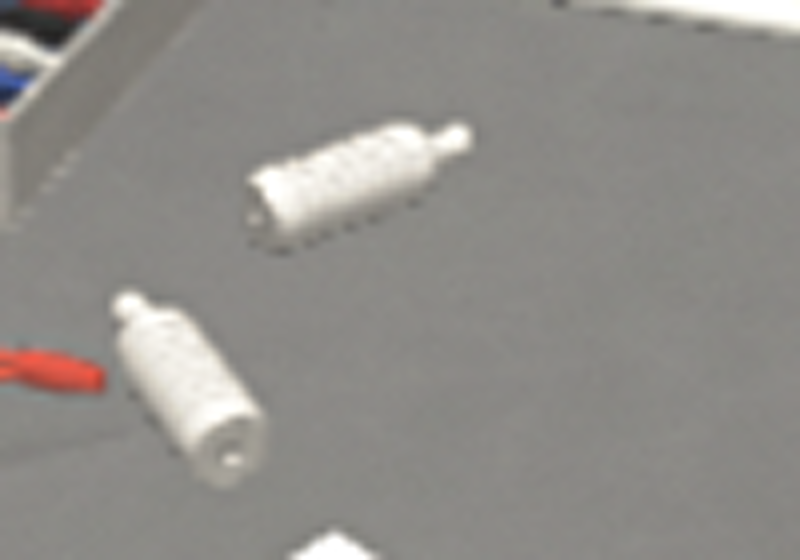

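View pics/clamp_top.png

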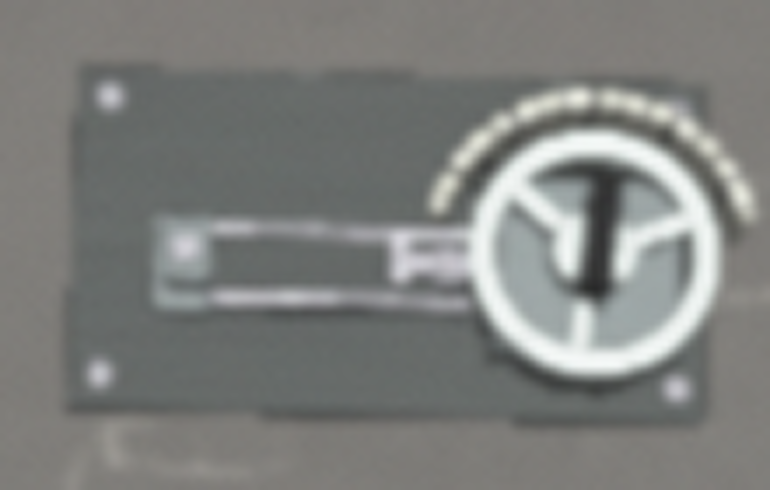

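View pics/clamp_side.png

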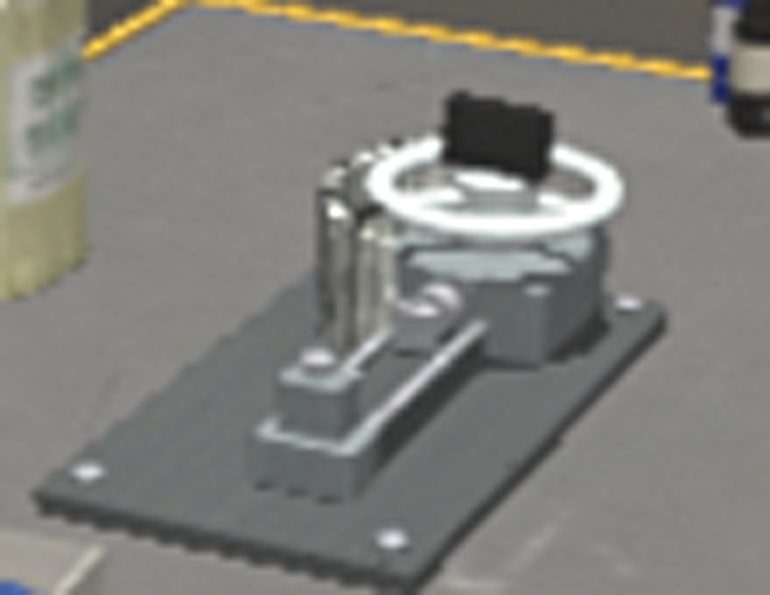

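```bash
python3 - <<'E'
from h import *
import pickle
t,s=pickle.load(open("f0.pkl","rb"))
def comps(f,box,thr=150):
    x0,y0,x1,y1=box; im=f["image"][y0:y1,x0:x1]; m=(im.min(2)>thr).astype(np.uint8)
    cs,_=cv2.findContours(m,cv2.RETR_EXTERNAL,cv2.CHAIN_APPROX_NONE)
    return [(c[:,0,:]+[x0,y0]) for c in cs if cv2.contourArea(c)>20]
for n,f,box in(("top",t,(140,225,205,255)),("side",s,(225,285,290,345))):
    for c in comps(f,box):
        P=onz(f,c,.0105)[:,:2].astype(np.float32)
        print(n,c.mean(0),"rect",[np.round(a,4) for a in cv2.minAreaRect(P)])
# clamp: screw heads in top view (foot top z~.013), crop coords/7+offset
A=np.array([(110,96),(185,245),(98,373),(677,388),(680,105)])/7+[245,180]
print(onz(t,A,[.014]*1 if 0 else .014))
B=np.array([(88,470),(392,538),(628,302)])/7+[240,180]
print(onz(s,B,.014))
crop(s,300,180,420,260,6,"far_side")
E
```

```text
top [186.93181818 238.31818182] rect [array([0.4705, 0.2957]), array([0.0675, 0.0179]), np.float64(59.5437)]
top [154.26829268 238.41463415] rect [array([0.4701, 0.3918]), array([0.0194, 0.063 ]), np.float64(53.6878)]
side [242.1372549  325.94117647] rect [array([0.4707, 0.3819]), array([0.022 , 0.0663]), np.float64(51.6128)]
side [264.5862069 300.5862069] rect [array([0.4702, 0.2854]), array([0.0647, 0.0294]), np.float64(61.2303)]
[[ 0.61018475  0.08346277  0.014     ]
 [ 0.54563506  0.04983258  0.014     ]
 [ 0.4898037   0.08501081  0.014     ]
 [ 0.48862017 -0.15802231  0.014     ]
 [ 0.61147586 -0.1601563   0.014     ]]
[[ 0.60748547  0.08060871  0.014     ]
 [ 0.48732046  0.081959    0.014     ]
 [ 0.48436092 -0.15827736  0.014     ]]
```

View pics/far_side.png

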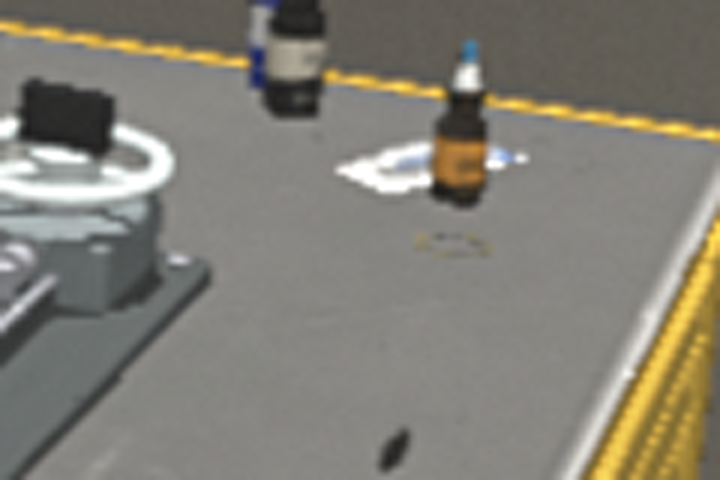

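The two pale tubes are at top (154,238) and (187,238). Both measure about 63–67 mm long and 18–21 mm wide. The one at (187,238), side (264,301), is farther right (y≈0.296 against 0.39), so that is the target. The clamp's four foot screws are visible. The bar grip lies almost along x.

```bash
python3 - <<'E'
from h import *
import pickle
t,s=pickle.load(open("f0.pkl","rb"))
c=lambda a,o,k=7: np.array(a)/k+o
# wheel rim ellipse fits: white pixels mask in top
def tri(uv1,uv2):
    d1=ray(t,uv1)[0]; d2=ray(s,uv2)[0]; A=np.c_[d1,-d2]; k=np.linalg.lstsq(A,s["eye"]-t["eye"],rcond=None)[0]
    p=t["eye"]+k[0]*d1; q=s["eye"]+k[1]*d2; return (p+q)/2,np.linalg.norm(p-q)
T=[245,180];S=[240,180]
print("screwFL",tri(c((110,96),T),c((88,470),S)))
print("screwNL",tri(c((98,373),T),c((392,538),S)))
print("screwNR",tri(c((677,388),T),c((628,302),S)))
print("stop screw",tri(c((185,245),T),c((318,358),S)))
print("bartop",tri(c((602,232),T),c((502,102),S)))
print("stop@.055",onz(t,c((185,245),T),.057))
print("bar@.106",onz(t,c([(585,165),(625,165),(582,298),(612,298)],T),.106))
im=t["image"][195:240,308:352]; m=(im.min(2)>190).astype(np.uint8)
cs,_=cv2.findContours(m,cv2.RETR_EXTERNAL,cv2.CHAIN_APPROX_NONE); k=max(cs,key=len)[:,0,:]+[308,195]
e=cv2.fitEllipse(k.astype(np.float32)); print(e, onz(t,e[0],.071))
print("tubes tri",tri((186.9,238.3),(264.6,300.6)))
E
```

```text
screwFL (array([0.60817555, 0.08280235, 0.01530095]), np.float64(0.003426551472605407))
screwNL (array([0.48797521, 0.08448781, 0.01542445]), np.float64(0.003202004138625921))
screwNR (array([ 0.48658109, -0.15849696,  0.01399272]), np.float64(0.004141392848925855))
stop screw (array([0.53343739, 0.04850096, 0.0606086 ]), np.float64(0.0036154336817150914))
bartop (array([ 0.53092879, -0.11831758,  0.10643879]), np.float64(0.005868447707299892))
stop@.055 [[0.53600787 0.04912311 0.057     ]]
bar@.106 [[ 0.56126265 -0.11084692  0.106     ]
 [ 0.56160812 -0.12684718  0.106     ]
 [ 0.50689708 -0.10959712  0.106     ]
 [ 0.50715288 -0.12149389  0.106     ]]
((329.0621643066406, 215.6103973388672), (33.03044128417969, 35.68301010131836), 93.99712371826172) [[ 0.53462959 -0.11551108  0.071     ]]
tubes tri (array([0.46813261, 0.29479226, 0.01600928]), np.float64(0.0038604054322882455))
```

```bash
cat >> h.py <<'E'
def goto(p,yaw_y):
    """increments from the current pose to TCP p, pointing down, tool y at world yaw yaw_y (deg)"""
    st=sensors.get_state(); R0=R.from_quat(st["orientation"]); a=np.radians(yaw_y)
    y=np.array([np.cos(a),np.sin(a),0]); z=np.array([0,0,-1.]); x=np.cross(y,z)
    Rt=R.from_matrix(np.c_[x,y,z]); d=R0.inv().apply(np.array(p)-st["tcp_pos"])*1000; r=(R0.inv()*Rt).as_rotvec()
    yy=R0.as_matrix()[:,1]
    print("inc",np.round(d,1),np.round(r,3),"| now",np.round(st["tcp_pos"],4),"yaw",round(np.degrees(np.arctan2(yy[1],yy[0])),2),"t",round(st["time_s"],2),"F",np.round(st["contact_force"],1),"M",np.round(st["ft_torque"],3),"op",round(st["opening"],4))
E
python3 -c "
from h import *
goto((.46,-.25,.2),-60);goto((.4705,.2957,.1),-30)"
```

```text
inc [ 371.6 -231.    22.2] [-0.001 -0.    -0.24 ] | now [ 0.168  -0.5758  0.2219] yaw -73.74 t 0.2 F [ 0.3  0.  -0.7] M [ 0.002 -0.04  -0.02 ] op 0.0883
inc [ 534.4 -751.8  122.9] [-0.001 -0.001 -0.763] | now [ 0.168  -0.5758  0.2219] yaw -73.74 t 0.2 F [ 0.3  0.  -0.7] M [ 0.002 -0.04  -0.02 ] op 0.0883
```

Call:
jog_arm(increments=[35,-22,2,0,0,-0.02,70,-44,4,0,0,-0.05,105,-66,6,0,0,-0.08,140,-88,8,0,0,-0.11,175,-110,10,0,0,-0.14], fingers=0.7)

```text
time_s: 0.62
tcp_pos: [0.3059, -0.4196, 0.2118]
orientation: [0.978, 0.211, 0.0, -0.001]
contact_force: [0.3, 0.5, -0.6]
opening: 0.0619
```

```bash
python3 -c "
from h import *
goto((.46,-.25,.2),-60);goto((.4705,.2957,.1),-30)"
```

```text
inc [210.3 -91.1  12. ] [-0.001 -0.    -0.099] | now [ 0.3059 -0.4196  0.2118] yaw -65.67 t 0.62 F [ 0.3  0.5 -0.6] M [-0.007 -0.006 -0.017] op 0.0619
inc [ 444.6 -583.8  112.7] [-0.001 -0.001 -0.623] | now [ 0.3059 -0.4196  0.2118] yaw -65.67 t 0.62 F [ 0.3  0.5 -0.6] M [-0.007 -0.006 -0.017] op 0.0619
```

Call:
jog_arm(increments=[24,-32,2,0,0,-0.034,48,-64,4,0,0,-0.068,72,-96,6,0,0,-0.102,96,-128,8,0,0,-0.136,120,-160,10,0,0,-0.17])

```text
time_s: 1.03
tcp_pos: [0.3492, -0.2225, 0.2018]
orientation: [0.956, 0.294, 0.0, -0.001]
contact_force: [1.0, -0.5, -0.0]
opening: 0.0617
```

```bash
python3 -c "
from h import *
goto((.4705,.2957,.1),-30)"
```

```text
inc [ 391.1 -360.7  102.5] [-0.001 -0.001 -0.451] | now [ 0.3492 -0.2225  0.2018] yaw -55.86 t 1.03 F [ 1.  -0.5 -0. ] M [ 0.    -0.021 -0.016] op 0.0617
```

Call:
jog_arm(increments=[30,-27,2,0,0,-0.034,60,-54,4,0,0,-0.068,90,-82,6,0,0,-0.102,120,-109,8,0,0,-0.136,150,-137,10,0,0,-0.17])

```text
time_s: 1.45
tcp_pos: [0.3964, -0.023, 0.192]
orientation: [0.927, 0.374, 0.001, -0.0]
contact_force: [0.5, -0.6, 0.2]
opening: 0.0615
```

```bash
python3 -c "
from h import *
goto((.4705,.2957,.1),-30)"
```

```text
inc [ 274.5 -177.9   92.5] [-0.    -0.001 -0.28 ] | now [ 0.3964 -0.023   0.192 ] yaw -46.04 t 1.45 F [ 0.5 -0.6  0.2] M [-0.012 -0.057 -0.024] op 0.0615
```

Call:
jog_arm(increments=[34,-22,6,0,0,-0.034,68,-44,12,0,0,-0.068,102,-66,18,0,0,-0.102,136,-88,25,0,0,-0.136,170,-110,32,0,0,-0.17])

```text
time_s: 1.87
tcp_pos: [0.4423, 0.1765, 0.1601]
orientation: [0.892, 0.453, 0.001, -0.0]
contact_force: [0.2, -0.5, 1.6]
opening: 0.0614
```

```bash
python3 -c "
from h import *
goto((.4705,.2957,.1),-30)"
```

```text
inc [112.8 -47.6  60.3] [ 0.001 -0.002 -0.108] | now [0.4423 0.1765 0.1601] yaw -36.17 t 1.87 F [ 0.2 -0.5  1.6] M [-0.028 -0.085 -0.017] op 0.0614
```

Call:
jog_arm(increments=[34,-14,16,0,0,-0.034,68,-29,33,0,0,-0.068,100,-42,50,0,0,-0.1,113,-48,60,0,0,-0.108,113,-48,60,0,0,-0.108])

```text
time_s: 2.28
tcp_pos: [0.4686, 0.2982, 0.0963]
orientation: [0.865, 0.502, -0.002, -0.001]
contact_force: [-0.4, -1.1, 0.1]
opening: 0.0616
```

```bash
python3 - <<'E'
from h import *
goto((.4705,.2957,.06),-30)
t=grab_frame("top");s=grab_frame("side")
st=sensors.get_state();print(proj(s,[st["tcp_pos"],[.4705,.2957,.0105]]),proj(t,[st["tcp_pos"],[.4705,.2957,.0105]]))
crop(s,200,230,340,350,5,"hov_s");crop(t,120,190,260,290,5,"hov_t")
E
```

```text
inc [-1.2  3.  36.3] [-0.003  0.003  0.004] | now [0.4686 0.2982 0.0963] yaw -29.76 t 2.28 F [-0.4 -1.1  0.1] M [-0.024 -0.028  0.004] op 0.0616
[[262.72715264 263.56724168]
 [262.4340905  302.64672916]] [[181.714108   233.05266662]
 [187.1441764  238.45756129]]
```

View pics/hov_s.png

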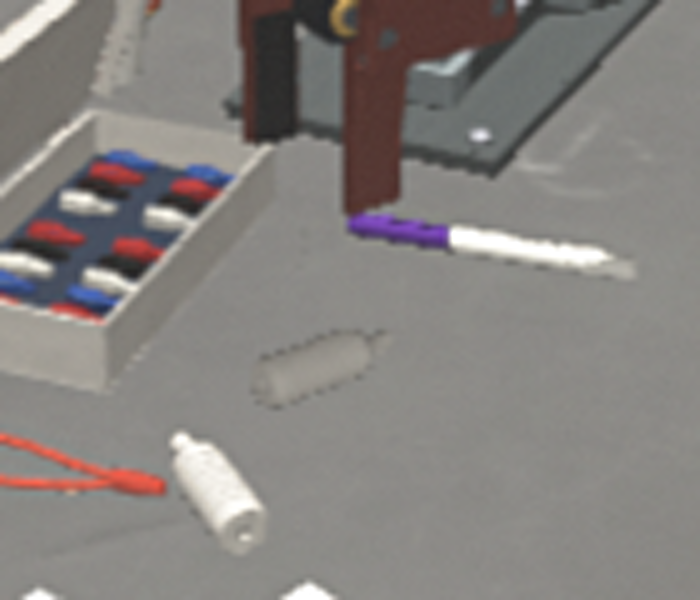

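View pics/hov_t.png

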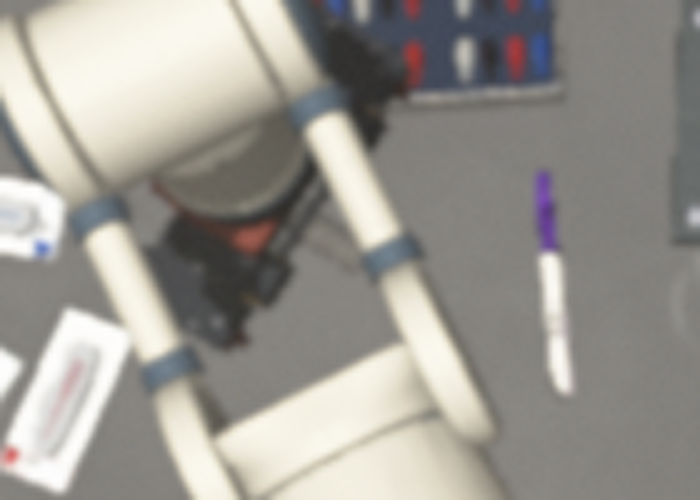

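Both fingertips, at side (254,258) and (274,272), straddle the shaded tube at (264,303). The midpoint is on the line to the tube. I'll go down.

Call:
jog_arm(increments=[-1,3,20,-0.003,0.003,0.004,-1,3,45,-0.003,0.003,0.004,-1,3,70,-0.003,0.003,0.004,-1,3,76,-0.003,0.003,0.004,-1,3,76,-0.003,0.003,0.004])

```text
time_s: 2.8
tcp_pos: [0.4711, 0.2918, 0.0227]
orientation: [0.867, 0.498, 0.001, 0.001]
contact_force: [-0.4, 0.6, 0.2]
opening: 0.0615
```

```bash
python3 - <<'E'
from h import *
goto((.4705,.2957,.004),-30)
s=grab_frame("side");crop(s,220,260,320,335,7,"low_s")
E
```

```text
inc [ 3.1 -2.6 18.7] [ 0.002 -0.    -0.005] | now [0.4711 0.2918 0.0227] yaw -30.27 t 2.8 F [-0.4  0.6  0.2] M [-0.027  0.     0.003] op 0.0615
```

View pics/low_s.png

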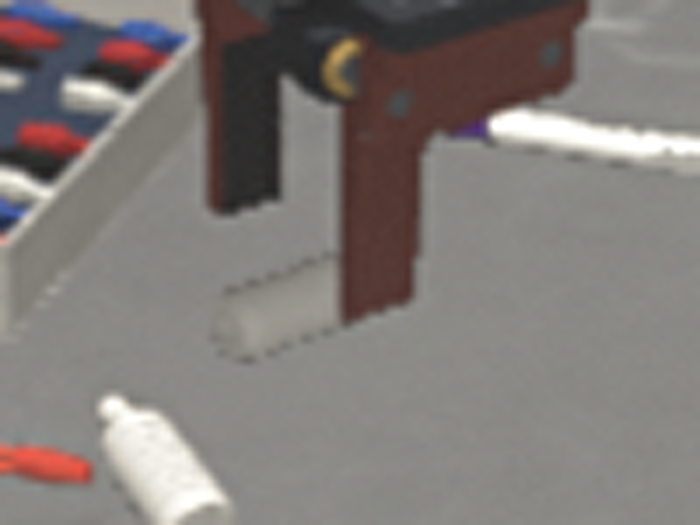

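Call:
jog_arm(increments=[0,0,10,0.002,0,0,0,0,18,0.002,0,0,0,0,18,0.002,0,0,0,0,18,0.002,0,0])

```text
time_s: 3.18
tcp_pos: [0.4721, 0.2924, 0.0065]
orientation: [0.867, 0.498, 0.001, -0.0]
contact_force: [1.0, -0.5, -0.3]
opening: 0.0616
```

```bash
python3 - <<'E'
from h import *
goto((.4705,.2957,.004),-30)
E
```

```text
inc [ 2.  -3.   2.5] [ 0.001 -0.002 -0.005] | now [0.4721 0.2924 0.0065] yaw -30.26 t 3.18 F [ 1.  -0.5 -0.3] M [-0.042 -0.048 -0.019] op 0.0616
```

Call:
jog_arm(increments=[0,0,3,0,0,0,0,0,3,0,0,0])

```text
time_s: 3.35
tcp_pos: [0.4721, 0.2925, 0.0034]
orientation: [0.867, 0.498, 0.001, -0.0]
contact_force: [-0.6, -0.5, 0.2]
opening: 0.0617
```

Call:
jog_arm(increments=[0,0,0,0,0,0,0,0,0,0,0,0,0,0,0,0,0,0,0,0,0,0,0,0,0,0,0,0,0,0], fingers=0)

```text
time_s: 3.77
tcp_pos: [0.4721, 0.2925, 0.0035]
orientation: [0.867, 0.498, 0.001, -0.0]
contact_force: [0.3, -0.3, 0.2]
opening: 0.0316
```

```bash
python3 - <<'E'
from h import *
goto((.4705,.2957,.004),-30)
E
```

```text
inc [ 1.9 -3.  -0.5] [ 0.001 -0.003 -0.004] | now [0.4721 0.2925 0.0035] yaw -30.25 t 3.77 F [ 0.3 -0.3  0.2] M [-0.035 -0.059 -0.037] op 0.0316
```

Call:
jog_arm(increments=[0,0,0,0,0,0,0,0,0,0,0,0,0,0,0,0,0,0,0,0,0,0,0,0])

```text
time_s: 4.1
tcp_pos: [0.4721, 0.2925, 0.0035]
orientation: [0.867, 0.498, 0.001, -0.0]
contact_force: [-0.1, 0.6, -0.1]
opening: 0.0209
```

Call:
jog_arm(increments=[0,0,-20,0,0,0,0,0,-50,0,0,0,0,0,-90,0,0,0,0,0,-110,0,0,0,0,0,-110,0,0,0])

```text
time_s: 4.52
tcp_pos: [0.4744, 0.2937, 0.1202]
orientation: [0.867, 0.498, 0.007, -0.0]
contact_force: [-0.0, 0.6, -0.4]
opening: 0.0209
```

```bash
python3 - <<'E'
from h import *
goto((.534,-.007,.1),0)
s=grab_frame("side");crop(s,200,200,340,300,5,"lift_s")
E
```

```text
inc [-229.9  202.8   18.9] [ 0.009 -0.009 -0.528] | now [0.4744 0.2937 0.1202] yaw -30.25 t 4.52 F [-0.   0.6 -0.4] M [-0.061 -0.051 -0.037] op 0.0209
```

View pics/lift_s.png

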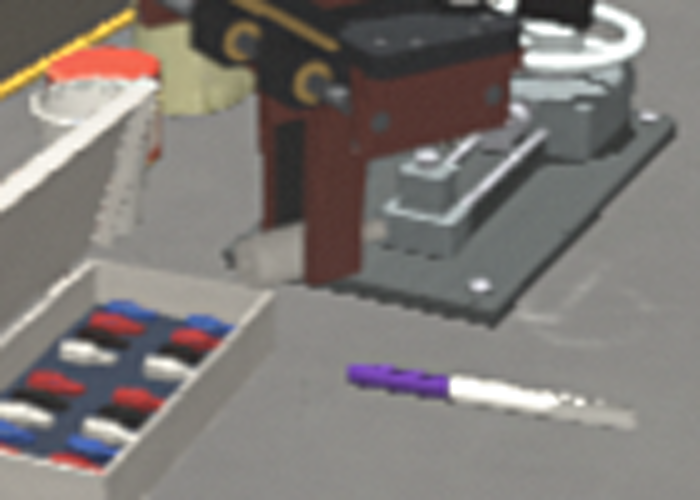

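The tube is held (opening 20.9 mm) and centred in the fingers. Next I'll get the ram-stop gap from the first top view.

```bash
python3 - <<'E'
from h import *
import pickle
t,s=pickle.load(open("f0.pkl","rb"))
print(onz(t,np.array([(390,258)])/7+[245,180],.046),onz(t,np.array([(212,250),(155,250)])/7+[245,180],.055))
# side: enlarged bed
crop(s,270,215,320,255,14,"bed_s"); crop(t,262,205,320,228,13,"bed_t")
E
```

```text
[[ 0.53478339 -0.03570719  0.046     ]] [[0.53458572 0.03798872 0.055     ]
 [0.53408038 0.0614559  0.055     ]]
```

View pics/bed_t.png

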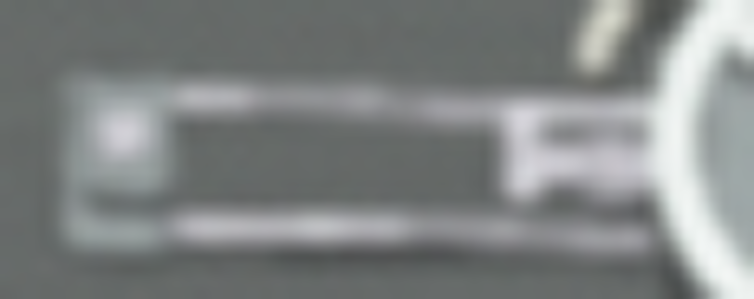

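View pics/bed_s.png

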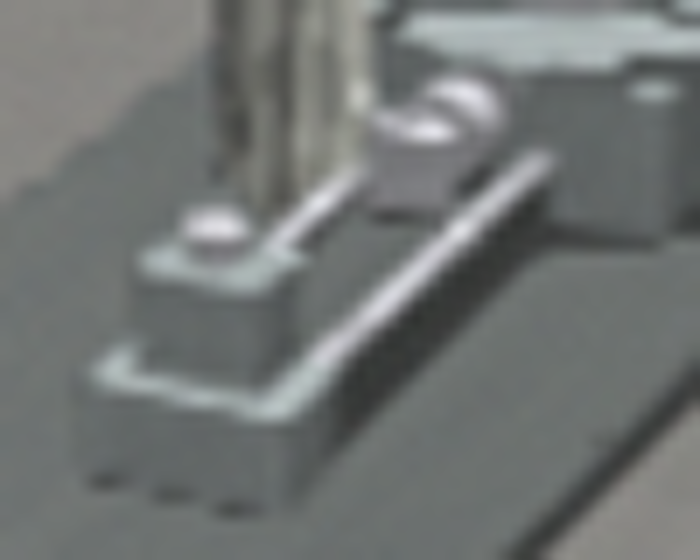

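```bash
python3 - <<'E'
from h import *
import pickle
t,s=pickle.load(open("f0.pkl","rb"))
print("rails top",onz(t,np.array([(220,98),(450,108),(220,227),(450,233)])/13+[262,205],.032))
print("rails side",onz(s,np.array([(330,200),(540,160),(330,350)])/14+[270,215],.032))
print("stop faces side",onz(s,np.array([(293,262)])/14+[270,215],.055),"ram pad lower edge?",onz(s,np.array([(375,205),(450,218)])/14+[270,215],.03))
goto((.534,.001,.1),-0.5)
E
```

```text
rails top [[ 0.54947052  0.02774944  0.032     ]
 [ 0.54827539 -0.02414054  0.032     ]
 [ 0.51976859  0.02712809  0.032     ]
 [ 0.51950334 -0.02451657  0.032     ]]
rails side [[ 0.54348835 -0.03235451  0.032     ]
 [ 0.51474006 -0.06863932  0.032     ]
 [ 0.51633618  0.03064858  0.032     ]]
stop faces side [[0.51773508 0.04544373 0.055     ]] ram pad lower edge? [[ 0.5366075  -0.03828548  0.03      ]
 [ 0.52135809 -0.0389538   0.03      ]]
inc [-222.   199.5   16. ] [ 0.006 -0.007 -0.519] | now [0.4734 0.2931 0.1169] yaw -30.25 t 4.57 F [-1.1  0.6 -1.7] M [-0.031 -0.011 -0.032] op 0.0209
```

Call:
jog_arm(increments=[-29,26,0,0,0,-0.07,-58,52,0,0,0,-0.14,-87,78,0,0,0,-0.21,-116,104,0,0,0,-0.28,-145,130,0,0,0,-0.35])

```text
time_s: 4.98
tcp_pos: [0.5117, 0.1006, 0.1139]
orientation: [0.766, 0.643, 0.003, -0.0]
contact_force: [1.1, -0.2, -0.3]
opening: 0.0207
```

```bash
python3 - <<'E'
from h import *
goto((.534,.001,.1),-0.5)
E
```

```text
inc [-94.3  39.2  13.6] [ 0.004 -0.004 -0.165] | now [0.5117 0.1006 0.1139] yaw -9.97 t 4.98 F [ 1.1 -0.2 -0.3] M [-0.044 -0.113 -0.047] op 0.0207
```

Call:
jog_arm(increments=[-32,13,0,0,0,-0.07,-64,26,5,0,0,-0.14,-94,39,20,0.004,-0.004,-0.165,-94,39,34,0.004,-0.004,-0.165,-94,39,34,0.004,-0.004,-0.165])

```text
time_s: 5.4
tcp_pos: [0.5313, -0.0003, 0.0739]
orientation: [0.711, 0.703, -0.003, -0.003]
contact_force: [-0.4, 0.7, -2.0]
opening: 0.0205
```

```bash
python3 - <<'E'
from h import *
goto((.534,.001,.06),-0.5)
s=grab_frame("side");t=grab_frame("top");crop(s,250,190,330,260,9,"bh_s");crop(t,250,160,370,250,6,"bh_t")
E
```

```text
inc [ 1.3  2.8 13.8] [-0.009 -0.001 -0.004] | now [ 5.313e-01 -3.000e-04  7.390e-02] yaw -0.71 t 5.4 F [-0.4  0.7 -2. ] M [ 0.039 -0.031 -0.028] op 0.0205
```

View pics/bh_s.png

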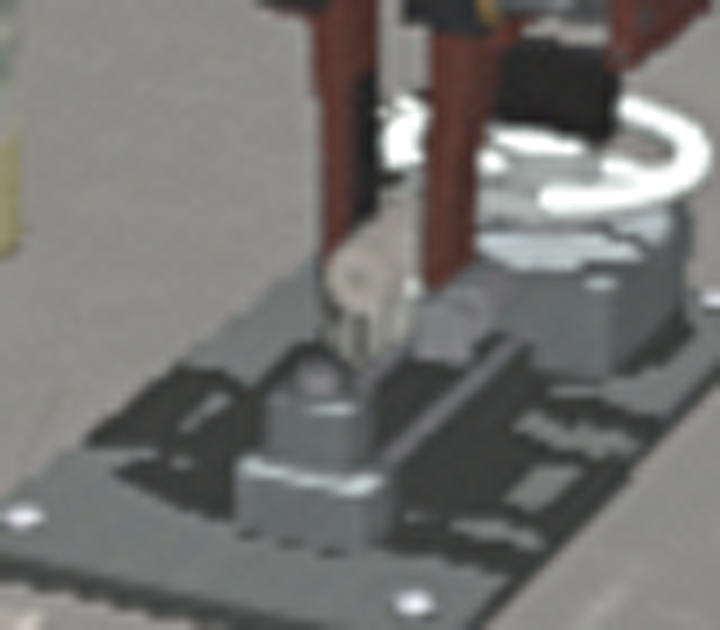

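View pics/bh_t.png

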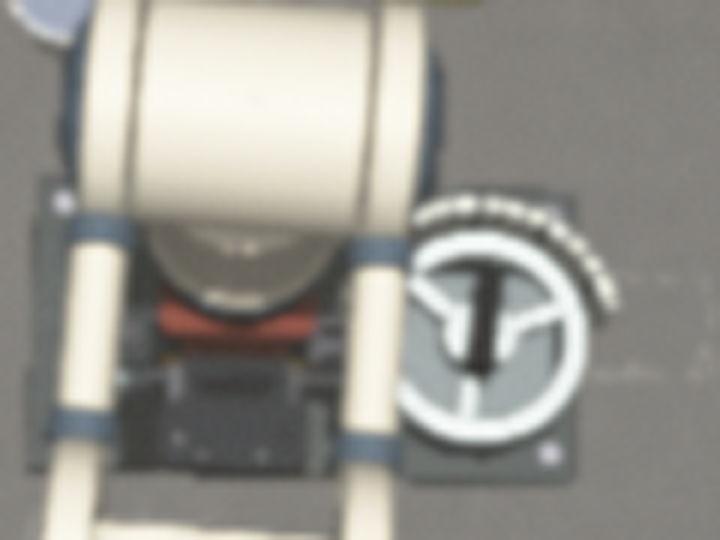

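```bash
python3 - <<'E'
from h import *
s=grab_frame("side")
c=lambda a:np.array(a)/9+[250,190]
print("tube end",onz(s,c([(358,278)]),.081))
print("screw",onz(s,c([(318,368)]),.0575))
print("bed end edges",onz(s,c([(240,462),(388,478)]),.032))
print("stop top edges",onz(s,c([(270,395),(368,410)]),.055))
print("ram face bottom corners, rail inner", onz(s,c([(415,355),(470,360)]),.031))
print("rail",onz(s,c([(390,455),(530,345)]),.032))
goto((.534,.001,.06),-0.5)
E
```

```text
tube end [[0.52920396 0.02785866 0.081     ]]
screw [[0.53515216 0.04088076 0.0575    ]]
bed end edges [[0.55131357 0.05704697 0.032     ]
 [0.50999714 0.04826584 0.032     ]]
stop top edges [[0.54168212 0.05861511 0.055     ]
 [0.51332299 0.05577956 0.055     ]]
ram face bottom corners, rail inner [[ 0.53786882 -0.03656336  0.031     ]
 [ 0.52177562 -0.04044878  0.031     ]]
rail [[ 0.5155441   0.03400915  0.032     ]
 [ 0.50913259 -0.05679579  0.032     ]]
inc [-1.1  0.7 18.8] [-0.002 -0.001  0.   ] | now [0.5333 0.002  0.0788] yaw -0.49 t 5.55 F [ 0.   0.1 -0.6] M [-0.003 -0.089  0.027] op 0.0206
```

Call:
jog_arm(increments=[0,0,15,0,0,0,0,0,33,0,0,0,0,0,33,0,0,0,0,0,33,0,0,0])

```text
time_s: 5.88
tcp_pos: [0.5328, 0.0031, 0.0457]
orientation: [0.71, 0.705, -0.001, -0.001]
contact_force: [0.0, -0.1, -0.3]
opening: 0.0208
```

```bash
python3 - <<'E'
from h import *
goto((.533,.002,.034),-0.5)
s=grab_frame("side");crop(s,265,200,325,255,12,"bl_s")
E
```

```text
inc [-1.1  0.3 11.7] [-0.003 -0.001  0.002] | now [0.5328 0.0031 0.0457] yaw -0.4 t 5.88 F [ 0.  -0.1 -0.3] M [-0.046 -0.041 -0.011] op 0.0208
```

View pics/bl_s.png

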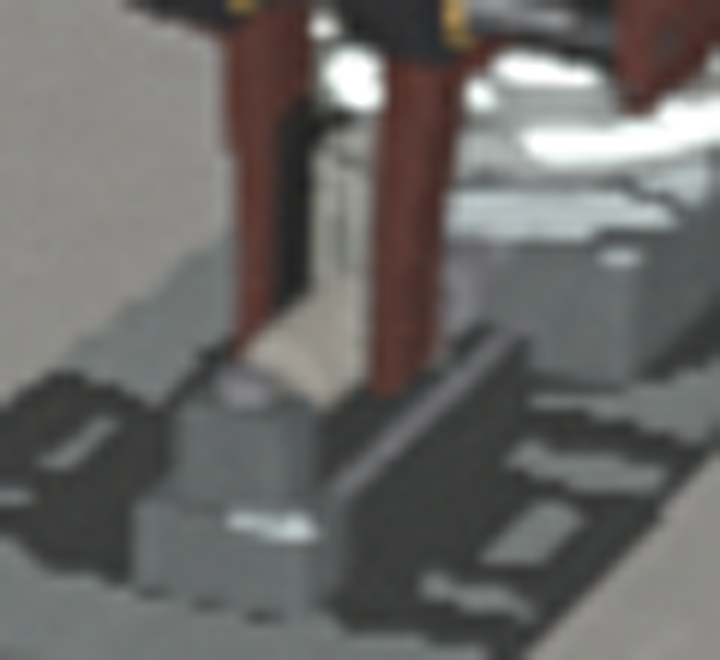

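Call:
jog_arm(increments=[-1.5,0.5,5,-0.003,0,0,-1.5,0.5,10,-0.003,0,0,-1.5,0.5,11,-0.003,0,0,-1.5,0.5,11,-0.003,0,0])

```text
time_s: 6.27
tcp_pos: [0.5338, 0.0014, 0.0355]
orientation: [0.71, 0.705, 0.001, 0.0]
contact_force: [0.5, -0.4, -0.9]
opening: 0.0209
```

```bash
python3 - <<'E'
from h import *
goto((.533,.0015,.034),-0.5)
s=grab_frame("side");crop(s,265,200,325,255,12,"bl2_s")
E
```

```text
inc [ 0.1 -0.8  1.5] [ 0.001 -0.001  0.002] | now [0.5338 0.0014 0.0355] yaw -0.41 t 6.27 F [ 0.5 -0.4 -0.9] M [-0.065 -0.094  0.012] op 0.0209
```

View pics/bl2_s.png

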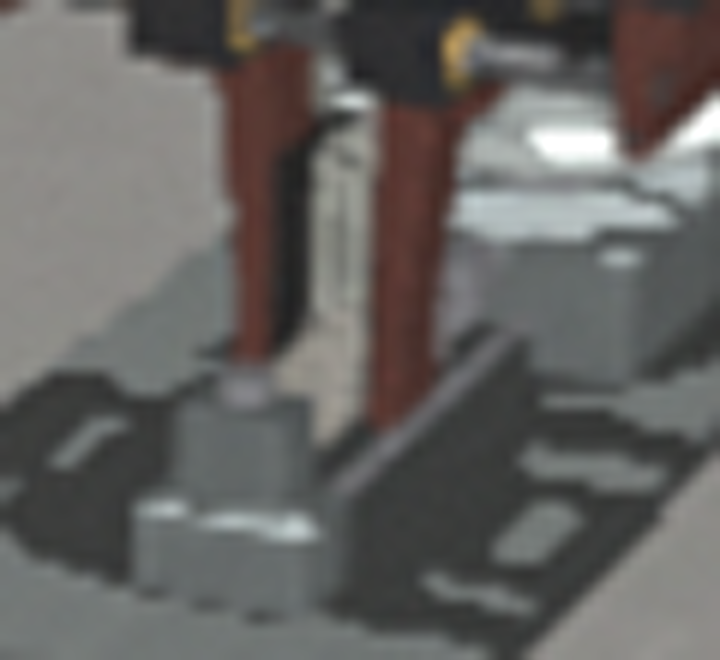

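Call:
jog_arm(increments=[0,-0.5,1,0,0,0,0,-0.5,2,0,0,0,0,-0.5,2,0,0,0])

```text
time_s: 6.57
tcp_pos: [0.5333, 0.0013, 0.0335]
orientation: [0.71, 0.705, 0.001, 0.0]
contact_force: [0.1, 0.0, -0.8]
opening: 0.0207
```

```bash
python3 - <<'E'
from h import *
goto((.533,.0015,.033),-0.5)
E
```

```text
inc [ 0.2 -0.3  0.5] [ 0.002 -0.001  0.001] | now [0.5333 0.0013 0.0335] yaw -0.42 t 6.57 F [ 0.1  0.  -0.8] M [-0.041 -0.1   -0.053] op 0.0207
```

Call:
jog_arm(increments=[0,0,0.5,0,0,0,0,0,0.5,0,0,0,0,0,0.5,0,0,0,0,0,0.5,0,0,0], fingers=0.5)

```text
time_s: 6.9
tcp_pos: [0.5334, 0.0013, 0.0332]
orientation: [0.71, 0.705, 0.001, 0.0]
contact_force: [0.6, -0.3, -0.2]
opening: 0.0426
```

Call:
jog_arm(increments=[0,0,0,0,0,0,0,0,-15,0,0,0,0,0,-40,0,0,0,0,0,-70,0,0,0,0,0,-90,0,0,0])

```text
time_s: 7.32
tcp_pos: [0.5337, 0.0012, 0.1258]
orientation: [0.71, 0.705, 0.002, 0.001]
contact_force: [0.1, -0.5, 0.8]
opening: 0.0437
```

```bash
python3 - <<'E'
from h import *
goto((.534,-.118,.13),90)
s=grab_frame("side");crop(s,250,185,350,260,7,"rel_s")
E
```

```text
inc [-119.2    1.2   -4.2] [ 0.004  0.002 -1.578] | now [0.5337 0.0012 0.1258] yaw -0.42 t 7.32 F [ 0.1 -0.5  0.8] M [-0.05  -0.1    0.006] op 0.0437
```

View pics/rel_s.png

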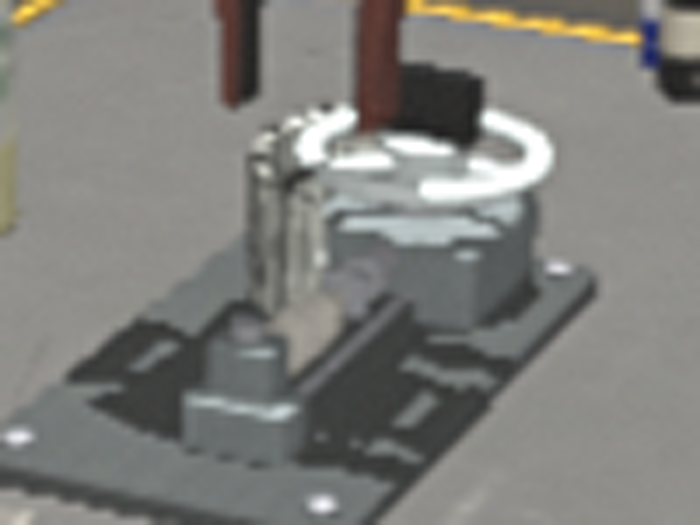

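The tube lies in the channel, side (291,232), between the stop (284,234) and the ram (302,224). Now the wheel.

Call:
jog_arm(increments=[-5,0,-6,0,0,-0.12,-12,0,-12,0,0,-0.24,-22,0,-15,0,0,-0.36,-34,0,-15,0,0,-0.48,-46,0,-15,0,0,-0.6], fingers=0.6)

```text
time_s: 7.78
tcp_pos: [0.5352, -0.0452, 0.1455]
orientation: [0.467, 0.884, 0.003, 0.005]
contact_force: [-0.5, -0.5, 0.3]
opening: 0.0525
```

```bash
python3 - <<'E'
from h import *
goto((.534,-.118,.14),86.5)
E
```

```text
inc [-59.4 -42.    5.4] [ 0.006  0.01  -0.911] | now [ 0.5352 -0.0452  0.1455] yaw 34.33 t 7.78 F [-0.5 -0.5  0.3] M [-0.028 -0.14   0.062] op 0.0525
```

Call:
jog_arm(increments=[-8,-5,0,0,0,-0.12,-18,-12,0,0,0,-0.24,-30,-20,0,0,0,-0.36,-42,-28,0,0,0,-0.48,-52,-36,0,0,0,-0.6])

```text
time_s: 8.2
tcp_pos: [0.5348, -0.1092, 0.1451]
orientation: [0.182, 0.983, 0.001, 0.005]
contact_force: [-0.5, -0.0, 0.8]
opening: 0.0528
```

```bash
python3 - <<'E'
from h import *
goto((.534,-.118,.14),86.5)
E
```

```text
inc [-2.4 -8.5  5. ] [ 0.003  0.011 -0.305] | now [ 0.5348 -0.1092  0.1451] yaw 69.04 t 8.2 F [-0.5 -0.   0.8] M [ 0.064 -0.089  0.016] op 0.0528
```

Call:
jog_arm(increments=[-1,-4,2,0.003,0.011,-0.12,-2,-8,5,0.003,0.011,-0.24,-2.4,-8.5,5,0.003,0.011,-0.305,-2.4,-8.5,5,0.003,0.011,-0.305,-2.4,-8.5,5,0.003,0.011,-0.305])

```text
time_s: 8.62
tcp_pos: [0.5339, -0.1181, 0.1398]
orientation: [0.032, 1.0, -0.0, -0.0]
contact_force: [-0.3, -0.5, 0.2]
opening: 0.0528
```

```bash
python3 - <<'E'
from h import *
goto((.534,-.118,.082),86.5)
s=grab_frame("side");t=grab_frame("top");crop(s,260,170,350,250,8,"wh_s");crop(t,250,160,370,250,6,"wh_t")
E
```

```text
inc [-0.1  0.1 57.8] [-0.    -0.    -0.002] | now [ 0.5339 -0.1181  0.1398] yaw 86.38 t 8.62 F [-0.3 -0.5  0.2] M [ 0.052 -0.107 -0.002] op 0.0528
```

View pics/wh_s.png

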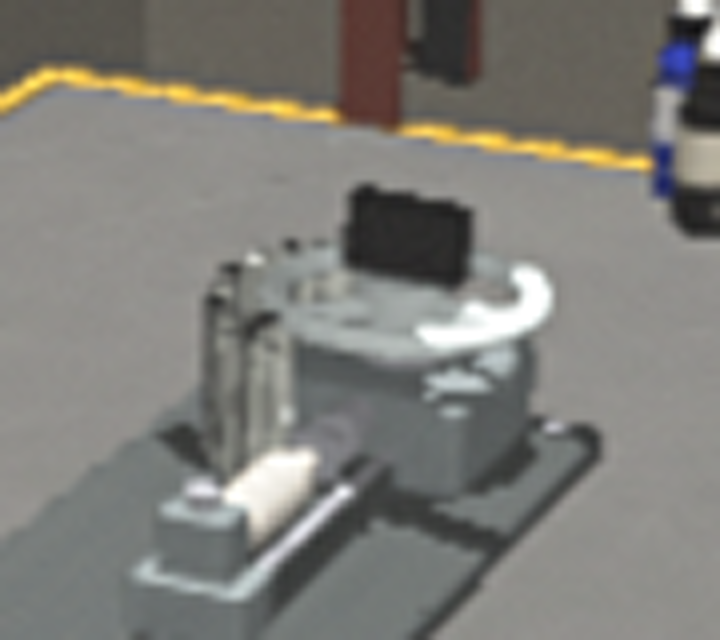

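View pics/wh_t.png

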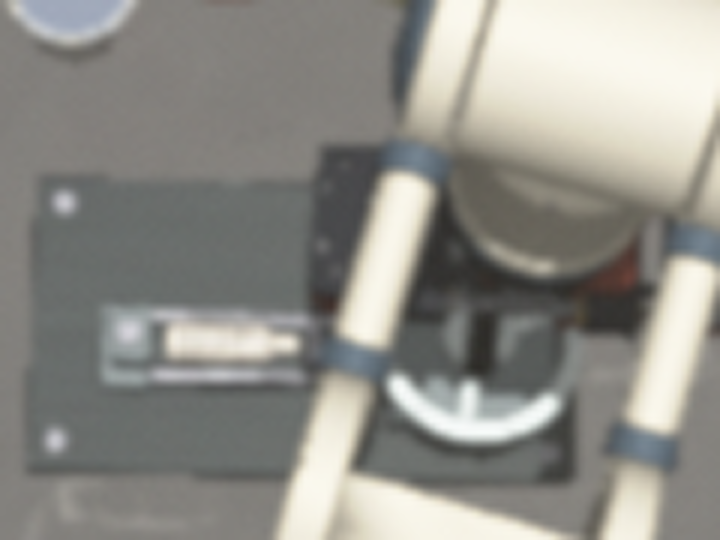

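```bash
python3 - <<'E'
from h import *
s=grab_frame("side");t=grab_frame("top")
q=lambda P:np.round((proj(s,P)-[260,170])*8)
print(q([[.534,-.118,.14],[.534,-.118,.106]]))
for w in range(0,130,15):
    a=np.radians(56-w); P=np.array([.534,-.118,.069])+.06*np.array([np.cos(a),np.sin(a),0]); print(w,q([P])[0], proj(t,P))
E
```

```text
[[400. 101.]
 [397. 195.]]
0 [248. 325.] [[312.52194949 204.22516558]]
15 [229. 310.] [[316.15471506 200.34089136]]
30 [221. 294.] [[320.70292192 197.52663016]]
45 [226. 278.] [[325.86068968 195.96537375]]
60 [241. 264.] [[331.28456394 195.75797016]]
75 [266. 253.] [[336.61480114 196.91769441]]
90 [299. 244.] [[341.49729127 199.36956653]]
105 [338. 238.] [[345.60528733 202.95440795]]
120 [380. 237.] [[348.66007823 207.43762335]]
```

Fingertip midpoint (410,103) stands straight above the bar top (412,197), as predicted. I'll go down and grip.

Call:
jog_arm(increments=[0,0,20,0,0,0,0,0,40,0,0,0,0,0,56,0,0,0,0,0,57,0,0,0,0,0,57,0,0,0])

```text
time_s: 9.23
tcp_pos: [0.5334, -0.1176, 0.0823]
orientation: [0.031, 1.0, 0.0, -0.001]
contact_force: [-0.3, -1.2, 0.3]
opening: 0.0524
```

```bash
python3 - <<'E'
from h import *
goto((.534,-.118,.083),86.5)
E
```

```text
inc [-0.6 -0.4 -0.7] [ 0.    -0.002 -0.001] | now [ 0.5334 -0.1176  0.0823] yaw 86.45 t 9.23 F [-0.3 -1.2  0.3] M [ 0.071 -0.091  0.035] op 0.0524
```

Call:
jog_arm(increments=[0,0,0,0,0,0,0,0,0,0,0,0,0,0,0,0,0,0,0,0,0,0,0,0], fingers=0.16)

```text
time_s: 9.57
tcp_pos: [0.534, -0.1177, 0.0834]
orientation: [0.031, 1.0, -0.0, -0.0]
contact_force: [0.1, -0.5, -0.1]
opening: 0.0295
```

Call:
jog_arm(increments=[0,0,0,0,0,0,0,0,0,0,0,0])

```text
time_s: 9.73
tcp_pos: [0.5342, -0.1178, 0.084]
orientation: [0.031, 1.0, -0.0, 0.0]
contact_force: [-0.5, -0.2, 0.3]
opening: 0.0164
```

```bash
python3 - <<'E'
from h import *
goto((.534,-.118,.083),86.5)
E
```

```text
inc [ 0.2 -0.2  1. ] [-0.     0.001 -0.001] | now [ 0.5342 -0.1178  0.084 ] yaw 86.44 t 9.73 F [-0.5 -0.2  0.3] M [ 0.073 -0.124  0.026] op 0.0164
```

Call:
jog_arm(increments=[0,0,1,0,0,0,0,0,1,0,0,0,0,0,1,0,0,0], fingers=0)

```text
time_s: 9.98
tcp_pos: [0.5343, -0.1173, 0.0839]
orientation: [0.031, 1.0, 0.0, 0.001]
contact_force: [-2.5, 2.9, 5.8]
opening: 0.014
```

```bash
python3 - <<'E'
from h import *
for i in range(4):
    goto((.534,-.118,.083),86.5); grab_frame("side")
print(sensors.get_state()["joint_efforts"])
E
```

```text
inc [ 0.3 -0.7  0.9] [ 0.     0.001 -0.001] | now [ 0.5343 -0.1173  0.0839] yaw 86.44 t 9.98 F [-2.5  2.9  5.8] M [ 0.654  0.328 -0.192] op 0.014
inc [ 0.3 -0.7  0.9] [ 0.     0.001 -0.001] | now [ 0.5344 -0.1173  0.0839] yaw 86.44 t 10.03 F [-2.4  2.   4.5] M [ 0.698  0.327 -0.191] op 0.0138
inc [ 0.3 -0.7  0.9] [ 0.     0.001 -0.001] | now [ 0.5344 -0.1173  0.0839] yaw 86.44 t 10.08 F [-3.1  2.2  4.5] M [ 0.673  0.283 -0.241] op 0.0139
inc [ 0.3 -0.7  0.9] [ 0.     0.001 -0.001] | now [ 0.5344 -0.1173  0.0839] yaw 86.44 t 10.13 F [-1.4  2.8  4.1] M [ 0.678  0.302 -0.22 ] op 0.014
[ -1.09017134 -35.98128676 -38.54157329  -0.84696338  -1.04257107
  -0.21482404]
```

Call:
jog_arm(increments=[0,0,0,0,0,0.08,0,0,0,0,0,0.16,0,0,0,0,0,0.24,0,0,0,0,0,0.32,0,0,0,0,0,0.4])

```text
time_s: 10.6
tcp_pos: [0.5341, -0.118, 0.084]
orientation: [0.231, 0.973, -0.0, 0.0]
contact_force: [-1.7, -1.8, 1.7]
opening: 0.0136
```

```bash
python3 - <<'E'
from h import *
for i in range(4):
    goto((.5343,-.1173,.084),86.44); s=grab_frame("side")
crop(s,260,170,350,250,8,"w1_s")
E
```

```text
inc [ 0.2  0.7 -0. ] [-0.001  0.001 -0.404] | now [ 0.5341 -0.118   0.084 ] yaw 63.31 t 10.6 F [-1.7 -1.8  1.7] M [-0.172  0.086  0.333] op 0.0136
inc [ 0.2  0.7 -0. ] [-0.001  0.001 -0.409] | now [ 0.5341 -0.118   0.084 ] yaw 63.03 t 10.65 F [-2.2 -2.4  1.4] M [-0.236  0.118  0.018] op 0.0138
inc [ 0.2  0.7 -0. ] [-0.001  0.001 -0.401] | now [ 0.5341 -0.118   0.084 ] yaw 63.45 t 10.7 F [-1.4 -1.7  1.5] M [-0.231  0.171 -0.285] op 0.0142
inc [0.2 0.7 0. ] [-0.001  0.001 -0.399] | now [ 0.5342 -0.118   0.084 ] yaw 63.59 t 10.75 F [-1.5 -2.7  2.2] M [-0.271  0.178 -0.323] op 0.0141
```

View pics/w1_s.png

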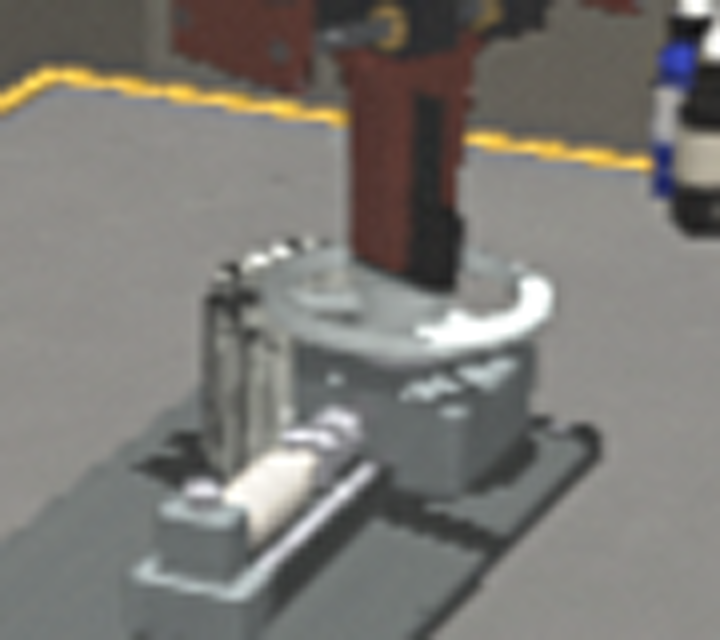

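Call:
jog_arm(increments=[0,0,0,0,0,0.02,0,0,0,0,0,0.04,0,0,0,0,0,0.06,0,0,0,0,0,0.08,0,0,0,0,0,0.1])

```text
time_s: 11.22
tcp_pos: [0.5341, -0.1181, 0.084]
orientation: [0.277, 0.961, -0.001, 0.0]
contact_force: [-2.0, -2.7, 1.1]
opening: 0.0136
```

```bash
cat > m.py <<'E'
from h import *
for i in range(5):
    st=sensors.get_state(); yy=R.from_quat(st["orientation"]).as_matrix()[:,1]
    print(round(st["time_s"],2),"wheel~",round(np.radians(89.5)-np.arctan2(yy[1],yy[0]),3),"Mz",round(st["ft_torque"][2],3),"F",np.round(st["contact_force"],1),"xy",np.round(st["tcp_pos"],4)); grab_frame("side")
E
python3 m.py
```

```text
11.22 wheel~ 0.553 Mz 0.34 F [-2.  -2.7  1.1] xy [ 0.5341 -0.1181  0.084 ]
11.27 wheel~ 0.555 Mz 0.265 F [-2.3 -1.8  2.2] xy [ 0.534  -0.1181  0.084 ]
11.32 wheel~ 0.553 Mz 0.094 F [-2.1 -2.3  2.7] xy [ 0.5341 -0.1182  0.084 ]
11.37 wheel~ 0.552 Mz 0.132 F [-1.2 -3.5  2. ] xy [ 0.5341 -0.1181  0.084 ]
11.42 wheel~ 0.552 Mz 0.112 F [-2.2 -2.7  1.2] xy [ 0.5341 -0.1181  0.084 ]
```

Call:
jog_arm(increments=[0,0,0,0,0,0.02,0,0,0,0,0,0.04,0,0,0,0,0,0.06,0,0,0,0,0,0.08,0,0,0,0,0,0.1])

```text
time_s: 11.88
tcp_pos: [0.534, -0.1183, 0.084]
orientation: [0.325, 0.946, -0.001, 0.0]
contact_force: [-3.5, -3.5, 2.0]
opening: 0.0133
```

```bash
python3 m.py
```

```text
11.88 wheel~ 0.654 Mz 0.326 F [-3.5 -3.5  2. ] xy [ 0.534  -0.1183  0.084 ]
11.93 wheel~ 0.655 Mz 0.251 F [-2.4 -3.1  2.2] xy [ 0.534  -0.1183  0.084 ]
11.98 wheel~ 0.653 Mz 0.145 F [-2.6 -3.5  2.4] xy [ 0.5339 -0.1183  0.084 ]
12.03 wheel~ 0.652 Mz 0.101 F [-3.5 -3.6  2.6] xy [ 0.534  -0.1183  0.084 ]
12.08 wheel~ 0.652 Mz 0.087 F [-3.4 -3.4  1.9] xy [ 0.534  -0.1183  0.084 ]
```

Call:
jog_arm(increments=[0,0,0,0,0,0.02,0,0,0,0,0,0.04,0,0,0,0,0,0.06,0,0,0,0,0,0.08,0,0,0,0,0,0.1])

```text
time_s: 12.55
tcp_pos: [0.5338, -0.1184, 0.084]
orientation: [0.372, 0.928, -0.001, 0.0]
contact_force: [-3.9, -3.7, 1.3]
opening: 0.0137
```

```bash
python3 m.py; python3 -c "
from h import *
s=grab_frame('side');crop(s,260,170,350,250,8,'w2_s')"
```

```text
12.55 wheel~ 0.754 Mz 0.313 F [-3.9 -3.7  1.3] xy [ 0.5338 -0.1184  0.084 ]
12.6 wheel~ 0.756 Mz 0.314 F [-3.4 -3.5  2.9] xy [ 0.5338 -0.1184  0.084 ]
12.65 wheel~ 0.754 Mz 0.144 F [-4.  -4.1  2.2] xy [ 0.5338 -0.1184  0.084 ]
12.7 wheel~ 0.754 Mz 0.156 F [-4.  -4.4  3.6] xy [ 0.5338 -0.1184  0.084 ]
12.75 wheel~ 0.754 Mz 0.153 F [-3.1 -3.2  2.2] xy [ 0.5338 -0.1184  0.084 ]
```

View pics/w2_s.png

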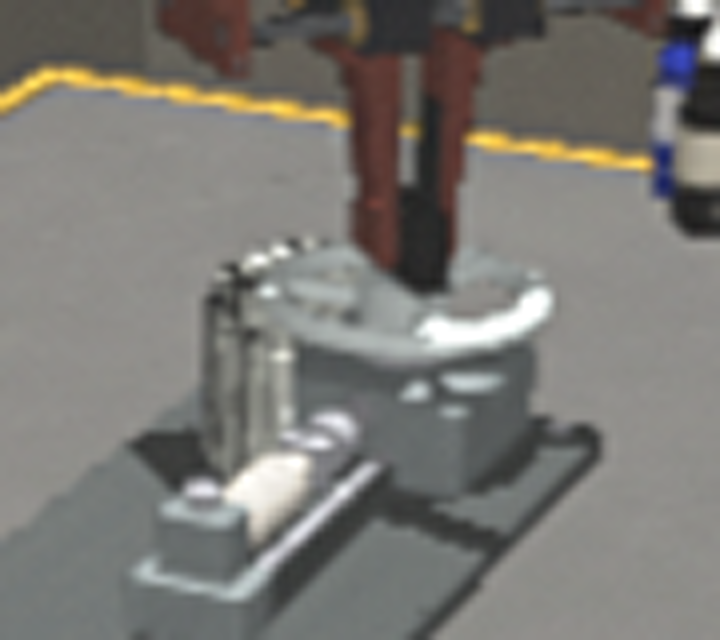

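Call:
jog_arm(increments=[0,0,0,0,0,0.02,0,0,0,0,0,0.04,0,0,0,0,0,0.06])

```text
time_s: 13.1
tcp_pos: [0.5338, -0.1185, 0.084]
orientation: [0.401, 0.916, -0.001, 0.0]
contact_force: [-4.7, -3.5, 2.4]
opening: 0.0137
```

```bash
python3 m.py
```

```text
13.1 wheel~ 0.816 Mz 0.333 F [-4.7 -3.5  2.4] xy [ 0.5338 -0.1185  0.084 ]
13.15 wheel~ 0.817 Mz 0.205 F [-2.6 -3.6  2.1] xy [ 0.5338 -0.1185  0.084 ]
13.2 wheel~ 0.816 Mz 0.12 F [-4.  -4.3  1.4] xy [ 0.5337 -0.1185  0.084 ]
13.25 wheel~ 0.816 Mz 0.156 F [-3.7 -4.2  2.4] xy [ 0.5337 -0.1185  0.084 ]
13.3 wheel~ 0.815 Mz 0.165 F [-3.3 -3.5  2.6] xy [ 0.5338 -0.1185  0.084 ]
```

Call:
jog_arm(increments=[0,0,0,0,0,0.02,0,0,0,0,0,0.04,0,0,0,0,0,0.06])

```text
time_s: 13.6
tcp_pos: [0.5337, -0.1186, 0.084]
orientation: [0.429, 0.903, -0.001, 0.0]
contact_force: [-3.6, -3.8, 2.1]
opening: 0.0139
```

```bash
python3 m.py
```

```text
13.6 wheel~ 0.878 Mz 0.305 F [-3.6 -3.8  2.1] xy [ 0.5337 -0.1186  0.084 ]
13.65 wheel~ 0.879 Mz 0.309 F [-3.6 -4.3  1.7] xy [ 0.5337 -0.1186  0.084 ]
13.7 wheel~ 0.878 Mz 0.133 F [-4.9 -4.2  2.2] xy [ 0.5337 -0.1186  0.084 ]
13.75 wheel~ 0.878 Mz 0.138 F [-3.9 -3.6  3.3] xy [ 0.5337 -0.1186  0.084 ]
13.8 wheel~ 0.878 Mz 0.123 F [-3.4 -3.1  1.2] xy [ 0.5337 -0.1186  0.084 ]
```

Call:
jog_arm(increments=[0,0,0,0,0,0.02,0,0,0,0,0,0.04,0,0,0,0,0,0.06])

```text
time_s: 14.1
tcp_pos: [0.5336, -0.1187, 0.084]
orientation: [0.457, 0.89, -0.001, 0.0]
contact_force: [-4.3, -4.0, 3.0]
opening: 0.0136
```

```bash
python3 m.py; python3 -c "
from h import *
s=grab_frame('side');crop(s,260,170,350,250,8,'w3_s');t=grab_frame('top');crop(t,250,160,370,250,6,'w3_t')"
```

```text
14.1 wheel~ 0.94 Mz 0.359 F [-4.3 -4.   3. ] xy [ 0.5336 -0.1187  0.084 ]
14.15 wheel~ 0.942 Mz 0.163 F [-3.5 -4.3  2.5] xy [ 0.5336 -0.1187  0.084 ]
14.2 wheel~ 0.94 Mz 0.164 F [-3.9 -4.6  1.7] xy [ 0.5336 -0.1187  0.084 ]
14.25 wheel~ 0.94 Mz 0.156 F [-4.4 -3.4  2.4] xy [ 0.5336 -0.1187  0.084 ]
14.3 wheel~ 0.94 Mz 0.169 F [-4.4 -3.2  2.2] xy [ 0.5336 -0.1186  0.084 ]
```

View pics/w3_s.png

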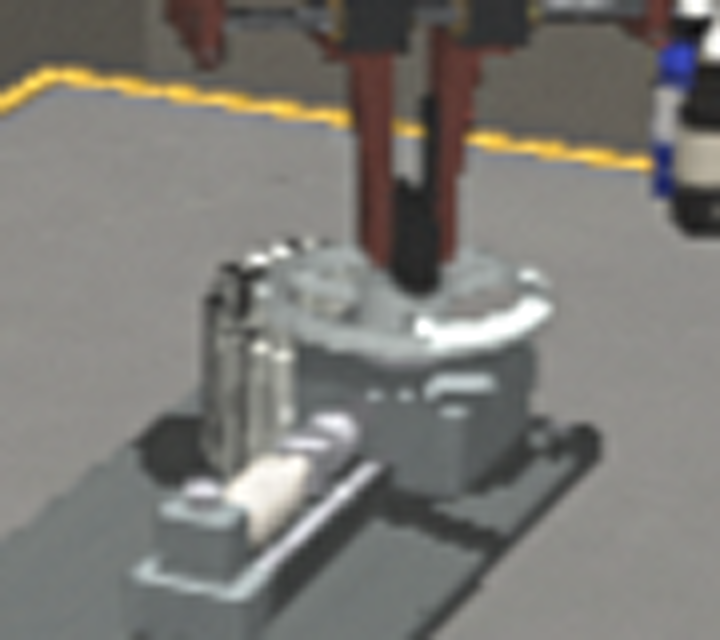

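View pics/w3_t.png

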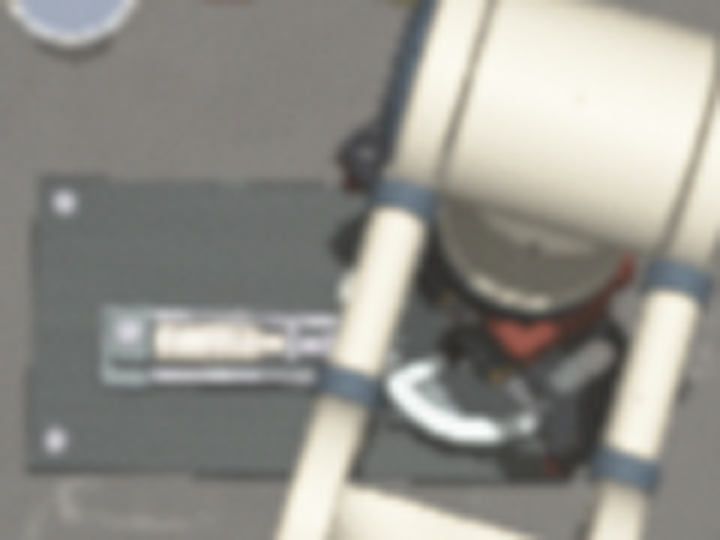

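Top view: tube's left end (153,340) is now at or near the stop's face and the ram pad meets its right end (288,340), so contact is close. I'll use finer steps.

Call:
jog_arm(increments=[0,0,0,0,0,0.02,0,0,0,0,0,0.04])

```text
time_s: 14.62
tcp_pos: [0.5335, -0.1187, 0.084]
orientation: [0.475, 0.88, -0.001, 0.0]
contact_force: [-3.2, -3.9, 3.1]
opening: 0.014
```

```bash
python3 m.py
```

```text
14.62 wheel~ 0.982 Mz 0.325 F [-3.2 -3.9  3.1] xy [ 0.5335 -0.1187  0.084 ]
14.67 wheel~ 0.983 Mz 0.238 F [-3.8 -4.4  1.8] xy [ 0.5335 -0.1187  0.084 ]
14.72 wheel~ 0.982 Mz 0.207 F [-3.6 -3.5  3.1] xy [ 0.5335 -0.1187  0.084 ]
14.77 wheel~ 0.982 Mz 0.125 F [-4.4 -2.6  3.2] xy [ 0.5335 -0.1187  0.0839]
14.82 wheel~ 0.981 Mz 0.151 F [-3.6 -2.9  2.6] xy [ 0.5335 -0.1187  0.084 ]
```

Call:
jog_arm(increments=[0,0,0,0,0,0.02,0,0,0,0,0,0.04])

```text
time_s: 15.03
tcp_pos: [0.5334, -0.1187, 0.084]
orientation: [0.494, 0.87, -0.001, 0.0]
contact_force: [-3.7, -3.7, 1.3]
opening: 0.0136
```

```bash
python3 m.py
```

```text
15.03 wheel~ 1.024 Mz 0.32 F [-3.7 -3.7  1.3] xy [ 0.5334 -0.1187  0.084 ]
15.08 wheel~ 1.026 Mz 0.227 F [-4.5 -2.9  2.5] xy [ 0.5334 -0.1188  0.084 ]
15.13 wheel~ 1.024 Mz 0.175 F [-3.6 -3.6  3. ] xy [ 0.5334 -0.1188  0.084 ]
15.18 wheel~ 1.024 Mz 0.12 F [-4.4 -2.5  2.1] xy [ 0.5334 -0.1187  0.084 ]
15.23 wheel~ 1.024 Mz 0.112 F [-3.9 -2.8  1.6] xy [ 0.5334 -0.1187  0.084 ]
```

Call:
jog_arm(increments=[0,0,0,0,0,0.02,0,0,0,0,0,0.04])

```text
time_s: 15.45
tcp_pos: [0.5334, -0.1188, 0.084]
orientation: [0.512, 0.859, -0.001, 0.0]
contact_force: [-4.3, -4.6, 2.8]
opening: 0.0139
```

```bash
python3 m.py
```

```text
15.45 wheel~ 1.066 Mz 0.314 F [-4.3 -4.6  2.8] xy [ 0.5334 -0.1188  0.084 ]
15.5 wheel~ 1.068 Mz 0.225 F [-2.9 -3.4  1.7] xy [ 0.5333 -0.1188  0.084 ]
15.55 wheel~ 1.066 Mz 0.153 F [-3.5 -4.   1.9] xy [ 0.5334 -0.1188  0.084 ]
15.6 wheel~ 1.066 Mz 0.168 F [-4.8 -3.1  3. ] xy [ 0.5334 -0.1188  0.084 ]
15.65 wheel~ 1.066 Mz 0.134 F [-3.7 -3.1  2.8] xy [ 0.5334 -0.1188  0.084 ]
```

Call:
jog_arm(increments=[0,0,0,0,0,0.02,0,0,0,0,0,0.04])

```text
time_s: 15.87
tcp_pos: [0.5333, -0.1188, 0.084]
orientation: [0.53, 0.848, -0.001, 0.0]
contact_force: [-3.8, -3.1, 1.8]
opening: 0.0136
```

```bash
python3 m.py
```

```text
15.87 wheel~ 1.108 Mz 0.349 F [-3.8 -3.1  1.8] xy [ 0.5333 -0.1188  0.084 ]
15.92 wheel~ 1.11 Mz 0.236 F [-3.  -2.6  2. ] xy [ 0.5333 -0.1188  0.084 ]
15.97 wheel~ 1.108 Mz 0.182 F [-3.7 -3.5  1.8] xy [ 0.5333 -0.1188  0.084 ]
16.02 wheel~ 1.108 Mz 0.196 F [-4.1 -3.9  2.8] xy [ 0.5333 -0.1188  0.084 ]
16.07 wheel~ 1.108 Mz 0.186 F [-4.4 -3.8  2.3] xy [ 0.5333 -0.1188  0.084 ]
```

Call:
jog_arm(increments=[0,0,0,0,0,0.02,0,0,0,0,0,0.04])

```text
time_s: 16.28
tcp_pos: [0.5332, -0.1189, 0.084]
orientation: [0.548, 0.837, -0.001, 0.0]
contact_force: [-3.5, -3.3, 2.4]
opening: 0.0137
```

```bash
python3 m.py; python3 -c "
from h import *
s=grab_frame('side');crop(s,260,170,350,250,8,'w4_s');t=grab_frame('top');crop(t,250,160,370,250,6,'w4_t')"
```

```text
16.28 wheel~ 1.15 Mz 0.351 F [-3.5 -3.3  2.4] xy [ 0.5332 -0.1189  0.084 ]
16.33 wheel~ 1.152 Mz 0.211 F [-4.2 -3.7  2.5] xy [ 0.5332 -0.1189  0.084 ]
16.38 wheel~ 1.15 Mz 0.146 F [-4.1 -3.8  1.6] xy [ 0.5332 -0.1189  0.084 ]
16.43 wheel~ 1.15 Mz 0.158 F [-4.3 -3.7  1.6] xy [ 0.5332 -0.1189  0.084 ]
16.48 wheel~ 1.149 Mz 0.163 F [-4.3 -3.7  2.6] xy [ 0.5332 -0.1188  0.084 ]
```

View pics/w4_t.png

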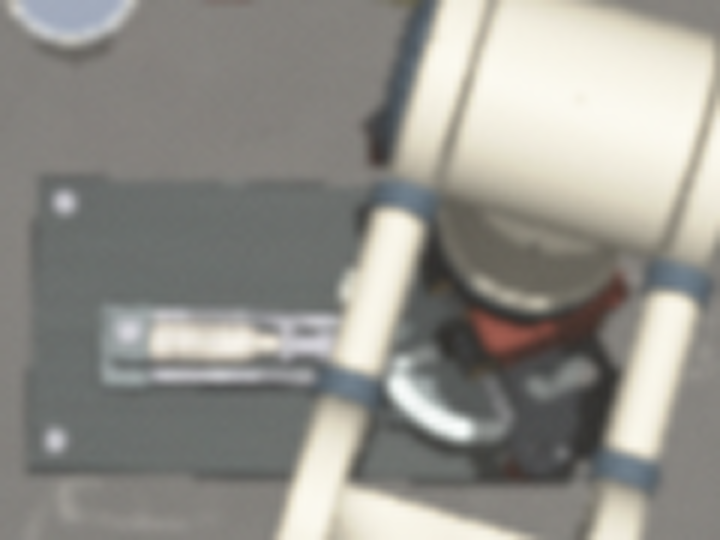

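View pics/w4_s.png

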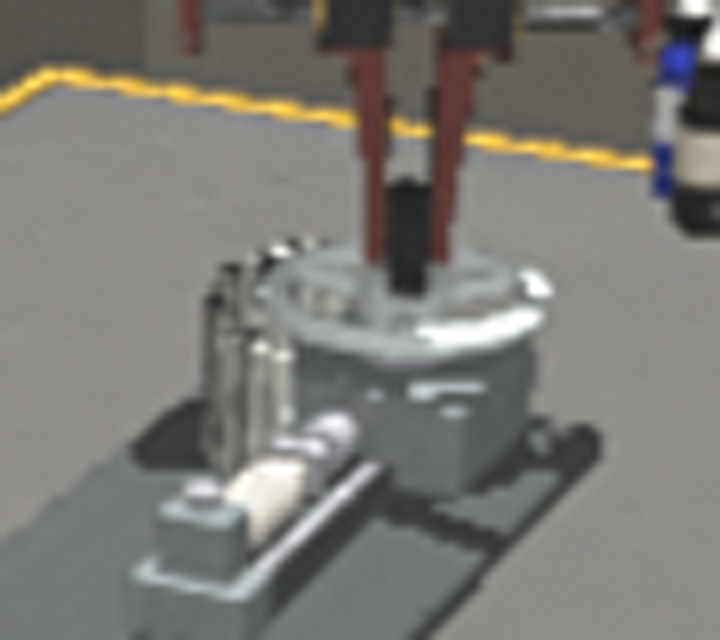

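The black pointer is now at side crop (270,255); it was at (237,275) before, so it follows the wheel. The tube is still sliding towards the stop.

Call:
jog_arm(increments=[0,0,0,0,0,0.02,0,0,0,0,0,0.04])

```text
time_s: 16.8
tcp_pos: [0.5332, -0.1189, 0.084]
orientation: [0.565, 0.825, -0.001, 0.0]
contact_force: [-3.8, -3.0, 2.3]
opening: 0.014
```

```bash
python3 m.py
```

```text
16.8 wheel~ 1.192 Mz 0.453 F [-3.8 -3.   2.3] xy [ 0.5332 -0.1189  0.084 ]
16.85 wheel~ 1.193 Mz 0.377 F [-4.8 -3.9  2.8] xy [ 0.5332 -0.1189  0.084 ]
16.9 wheel~ 1.192 Mz 0.262 F [-3.8 -3.7  2.4] xy [ 0.5331 -0.1189  0.084 ]
16.95 wheel~ 1.191 Mz 0.251 F [-4.3 -3.4  2.8] xy [ 0.5332 -0.1189  0.084 ]
17.0 wheel~ 1.191 Mz 0.241 F [-3.8 -4.3  3.3] xy [ 0.5332 -0.1189  0.084 ]
```

Call:
jog_arm(increments=[0,0,0,0,0,0.02,0,0,0,0,0,0.04])

```text
time_s: 17.22
tcp_pos: [0.5331, -0.1189, 0.084]
orientation: [0.582, 0.813, -0.001, 0.0]
contact_force: [-4.5, -3.6, 1.9]
opening: 0.0134
```

```bash
python3 m.py
```

```text
17.22 wheel~ 1.234 Mz 0.379 F [-4.5 -3.6  1.9] xy [ 0.5331 -0.1189  0.084 ]
17.27 wheel~ 1.235 Mz 0.335 F [-3.6 -3.4  2.4] xy [ 0.5331 -0.1189  0.084 ]
17.32 wheel~ 1.234 Mz 0.279 F [-3.3 -4.1  1.8] xy [ 0.5331 -0.1189  0.084 ]
17.37 wheel~ 1.233 Mz 0.283 F [-5.  -3.9  1.6] xy [ 0.5331 -0.1189  0.084 ]
17.42 wheel~ 1.233 Mz 0.303 F [-4.5 -4.   2.2] xy [ 0.5331 -0.1189  0.084 ]
```

Call:
jog_arm(increments=[0,0,0,0,0,0.02,0,0,0,0,0,0.04])

```text
time_s: 17.63
tcp_pos: [0.533, -0.1189, 0.084]
orientation: [0.599, 0.801, -0.001, 0.0]
contact_force: [-5.0, -3.8, 1.2]
opening: 0.0138
```

```bash
python3 m.py
```

```text
17.63 wheel~ 1.276 Mz 0.436 F [-5.  -3.8  1.2] xy [ 0.533  -0.1189  0.084 ]
17.68 wheel~ 1.277 Mz 0.342 F [-3.3 -3.   1.7] xy [ 0.533 -0.119  0.084]
17.73 wheel~ 1.275 Mz 0.285 F [-3.5 -3.6  1.5] xy [ 0.533 -0.119  0.084]
17.78 wheel~ 1.275 Mz 0.296 F [-4.9 -3.9  2.7] xy [ 0.533 -0.119  0.084]
17.83 wheel~ 1.275 Mz 0.253 F [-3.7 -3.6  3.3] xy [ 0.533  -0.1189  0.084 ]
```

The moving and static torque both rise by about 0.11 N m between readings 1.150 and 1.192, so contact is at about 1.17. The target reading is about 1.695, which is 0.42 more from here. I'll take 0.2 first.

Call:
jog_arm(increments=[0,0,0,0,0,0.04,0,0,0,0,0,0.08,0,0,0,0,0,0.12,0,0,0,0,0,0.16,0,0,0,0,0,0.2])

```text
time_s: 18.3
tcp_pos: [0.5326, -0.119, 0.084]
orientation: [0.677, 0.736, -0.002, -0.0]
contact_force: [-5.2, -3.3, 3.1]
opening: 0.0138
```

```bash
python3 m.py
```

```text
18.3 wheel~ 1.478 Mz 0.501 F [-5.2 -3.3  3.1] xy [ 0.5326 -0.119   0.084 ]
18.35 wheel~ 1.481 Mz 0.32 F [-6.3 -4.7  2.7] xy [ 0.5326 -0.119   0.084 ]
18.4 wheel~ 1.478 Mz 0.206 F [-5.5 -3.   3. ] xy [ 0.5326 -0.119   0.084 ]
18.45 wheel~ 1.477 Mz 0.184 F [-5.1 -3.4  2.2] xy [ 0.5326 -0.119   0.084 ]
18.5 wheel~ 1.477 Mz 0.199 F [-5.6 -3.   2.1] xy [ 0.5326 -0.119   0.084 ]
```

Call:
jog_arm(increments=[0,0,0,0,0,0.04,0,0,0,0,0,0.08,0,0,0,0,0,0.12,0,0,0,0,0,0.16,0,0,0,0,0,0.2])

```text
time_s: 18.97
tcp_pos: [0.5323, -0.119, 0.084]
orientation: [0.748, 0.664, -0.002, -0.0]
contact_force: [-5.6, -3.1, 2.8]
opening: 0.014
```

```bash
python3 m.py;python3 -c "
from h import *
s=grab_frame('side');crop(s,260,170,350,250,8,'w5_s');t=grab_frame('top');crop(t,250,160,370,250,6,'w5_t')"
```

```text
18.97 wheel~ 1.68 Mz 0.533 F [-5.6 -3.1  2.8] xy [ 0.5323 -0.119   0.084 ]
19.02 wheel~ 1.683 Mz 0.418 F [-5.4 -3.5  2.8] xy [ 0.5322 -0.119   0.084 ]
19.07 wheel~ 1.68 Mz 0.259 F [-5.4 -2.2  2.9] xy [ 0.5322 -0.119   0.084 ]
19.12 wheel~ 1.679 Mz 0.253 F [-6.4 -2.5  1.8] xy [ 0.5323 -0.119   0.084 ]
19.17 wheel~ 1.679 Mz 0.227 F [-5.6 -3.7  2.8] xy [ 0.5322 -0.119   0.084 ]
```

View pics/w5_s.png

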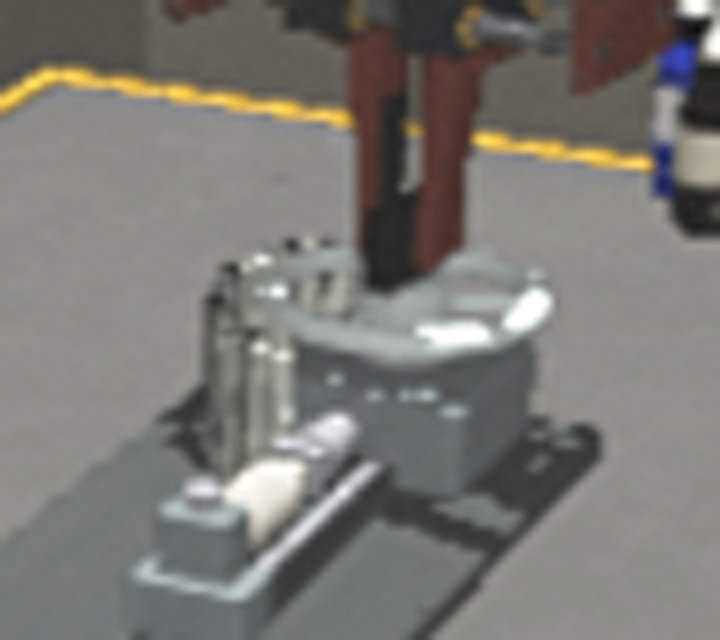

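Torque rose as expected (0.53 while moving, against 0.32 before contact). I'll make a small top-up of 0.015 and then let go.

Call:
jog_arm(increments=[0,0,0,0,0,0.015,0,0,0,0,0,0.015,0,0,0,0,0,0.015])

```text
time_s: 19.57
tcp_pos: [0.5322, -0.119, 0.084]
orientation: [0.752, 0.659, -0.002, -0.0]
contact_force: [-4.1, -3.6, 1.1]
opening: 0.0135
```

```bash
python3 m.py
```

```text
19.57 wheel~ 1.695 Mz 0.418 F [-4.1 -3.6  1.1] xy [ 0.5322 -0.119   0.084 ]
19.62 wheel~ 1.695 Mz 0.448 F [-4.2 -3.4  1.5] xy [ 0.5322 -0.119   0.0839]
19.67 wheel~ 1.695 Mz 0.46 F [-4.2 -3.6  2.2] xy [ 0.5322 -0.119   0.084 ]
19.72 wheel~ 1.695 Mz 0.42 F [-3.9 -3.3  1.8] xy [ 0.5322 -0.119   0.084 ]
19.77 wheel~ 1.695 Mz 0.364 F [-4.3 -3.8  2.1] xy [ 0.5322 -0.119   0.084 ]
```

Call:
jog_arm(increments=[0,0,0,0,0,0,0,0,0,0,0,0,0,0,0,0,0,0,0,0,0,0,0,0], fingers=0.6)

```text
time_s: 20.15
tcp_pos: [0.5325, -0.1185, 0.0839]
orientation: [0.752, 0.659, -0.002, -0.0]
contact_force: [0.2, 0.2, 0.1]
opening: 0.0369
```

Call:
jog_arm(increments=[0,0,-10,0,0,0,0,0,-30,0,0,0,0,0,-60,0,0,0,0,0,-90,0,0,0,0,0,-110,0,0,0])

```text
time_s: 20.57
tcp_pos: [0.5334, -0.1183, 0.1979]
orientation: [0.752, 0.659, -0.0, 0.001]
contact_force: [0.5, 0.3, -0.1]
opening: 0.0525
```

```bash
python3 -c "
from h import *
goto((.45,.15,.22),-20)
s=grab_frame('side');crop(s,260,170,350,250,8,'w6_s');t=grab_frame('top');crop(t,250,160,370,250,6,'w6_t')"
```

```text
inc [ 254.8 -118.2  -22.8] [0.001 0.002 0.216] | now [ 0.5334 -0.1183  0.1979] yaw -7.61 t 20.57 F [ 0.5  0.3 -0.1] M [-0.06  -0.163 -0.006] op 0.0525
```

View pics/w6_s.png

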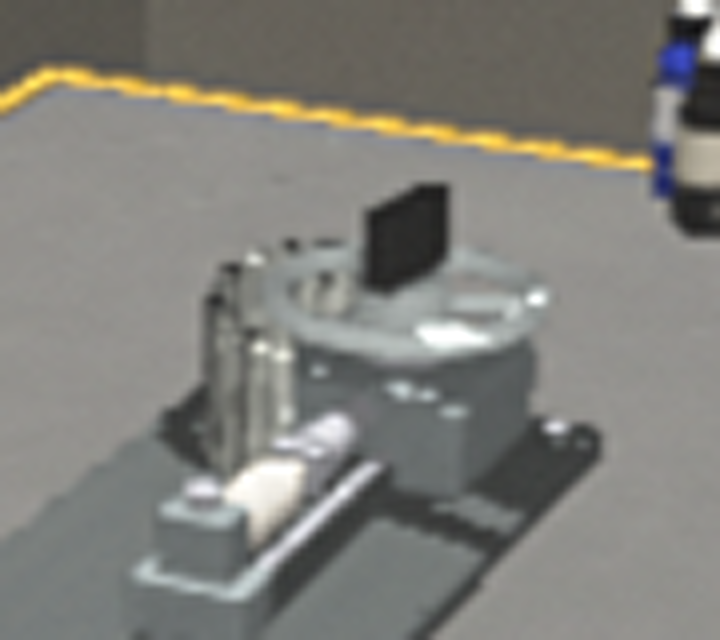

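Call:
jog_arm(increments=[35,-8,0,0,0,0,70,-16,0,0,0,0,105,-24,0,0,0,0,140,-32,0,0,0,0,175,-40,0,0,0,0])

```text
time_s: 21.08
tcp_pos: [0.5174, 0.0617, 0.1979]
orientation: [0.753, 0.658, 0.001, 0.003]
contact_force: [0.3, 0.1, -0.1]
opening: 0.0526
```

Call:
jog_arm(increments=[35,-8,0,0,0,0,70,-16,0,0,0,0,100,-20,0,0,0,0,100,-20,0,0,0,0])

```text
time_s: 21.42
tcp_pos: [0.5096, 0.1684, 0.1962]
orientation: [0.751, 0.66, 0.0, 0.001]
contact_force: [0.3, -1.4, -0.1]
opening: 0.0527
```

```bash
python3 -c "
from h import *
import pickle
s=grab_frame('side');t=grab_frame('top');pickle.dump((t,s),open('f1.pkl','wb'))
cv2.imwrite('pics/end_t.png',t['image'])
crop(t,300,180,360,240,10,'w7_t');crop(s,275,185,335,225,13,'w7_s')"
```

```text
(no output)
```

View pics/w7_t.png

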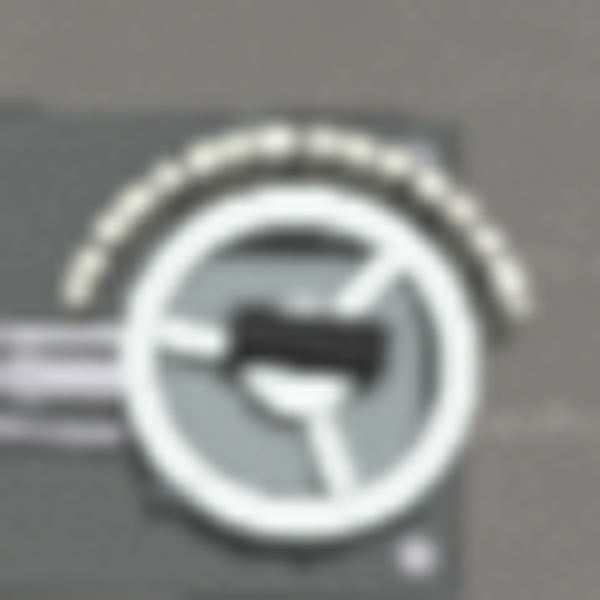

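View pics/w7_s.png

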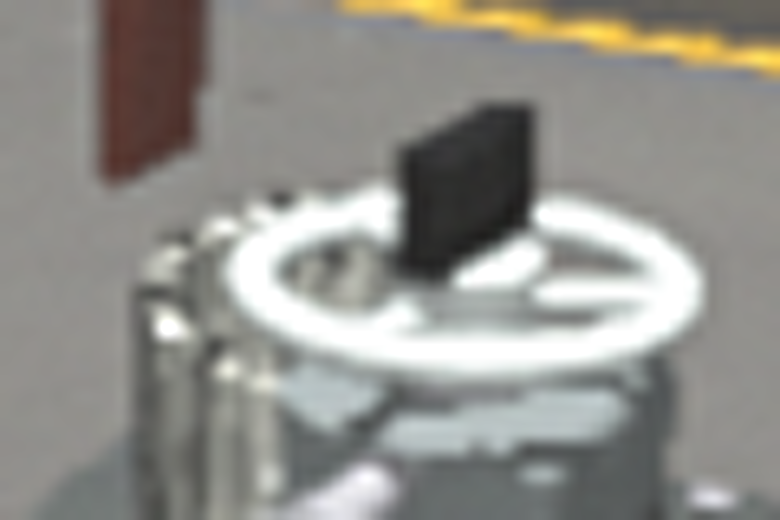

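View pics/end_t.png

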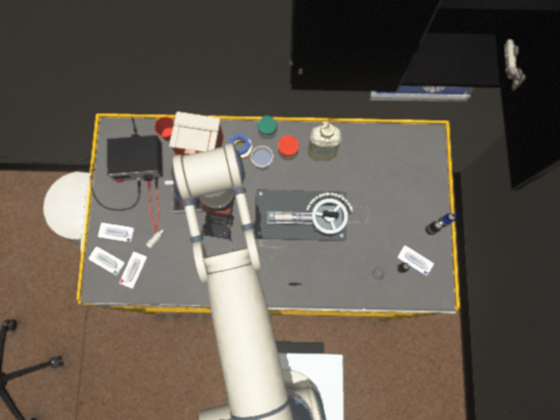

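```bash
python3 - <<'E'
from h import *
import pickle
def bar(f,thr):
    x0,y0,x1,y1=314,200,346,232
    im=cv2.resize(f["image"][y0:y1,x0:x1],None,fx=8,fy=8,interpolation=cv2.INTER_CUBIC); m=(im.max(2)<thr).astype(np.uint8)
    cs,_=cv2.findContours(m,cv2.RETR_EXTERNAL,cv2.CHAIN_APPROX_NONE)
    c=min((k for k in cs if cv2.contourArea(k)>800),key=lambda k:np.linalg.norm(k[:,0].mean(0)-[128,128]))
    P=onz(f,(c[:,0]+.5)/8-.5+[x0,y0],.106)[:,:2].astype(np.float32); r=cv2.minAreaRect(P)
    b=cv2.boxPoints(r); e=[b[1]-b[0],b[2]-b[1]]; e=max(e,key=np.linalg.norm); a=np.degrees(np.arctan2(e[1],e[0]))
    v=cv2.fitLine(P,cv2.DIST_L2,0,.01,.01).ravel()
    # whole-mask moments
    return np.round(r[0],4),np.round(r[1],4),round(a%180,1), round(np.degrees(np.arctan2(v[1],v[0]))%180,1)
for fn in("f0.pkl","f1.pkl"):
    t,s=pickle.load(open(fn,"rb"))
    for th in(60,75,90): print(fn,th,*bar(t,th))
E
```

```text
f0.pkl 60 [ 0.5349 -0.1152] [0.009  0.0502] 174.8 174.9
f0.pkl 75 [ 0.5355 -0.1152] [0.0533 0.0196] 1.2 178.0
f0.pkl 90 [ 0.5364 -0.1091] [0.0287 0.0545] 170.1 1.1
f1.pkl 60 [ 0.5292 -0.1153] [0.0376 0.0112] 89.1 87.5
f1.pkl 75 [ 0.5309 -0.1156] [0.0404 0.0152] 83.9 85.1
f1.pkl 90 [ 0.5309 -0.1148] [0.0441 0.0186] 86.3 86.7
```

```bash
python3 - <<'E'
from h import *
import pickle
for fn in("f0.pkl","f1.pkl"):
    t,s=pickle.load(open(fn,"rb"))
    for n,f,c in(("top",t,(.534,-.1165)),("side",s,(.531,-.121))):
        out=[]
        for w in range(-6,132,6):
            a=np.radians(56-w-.5); vals=[]
            for r in(.055,.058,.061):
                P=np.array([c[0]+r*np.cos(a),c[1]+r*np.sin(a),.070]); uv=proj(f,P).astype(np.float32)
                vals.append(cv2.remap(f["image"],uv[:,:1],uv[:,1:],cv2.INTER_LINEAR).mean())
            out.append((w,int(min(vals)),int(np.mean(vals))))
        print(fn,n,out)
for n,x in(("f0.pkl",0),("f1.pkl",1)):
    t,s=pickle.load(open(n,"rb")); crop(s,285,190,325,215,18,f"pz{x}")
E
```

```text
f0.pkl top [(-6, 88, 101), (0, 83, 98), (6, 74, 95), (12, 95, 109), (18, 83, 101), (24, 86, 103), (30, 93, 113), (36, 100, 115), (42, 96, 112), (48, 101, 118), (54, 87, 102), (60, 99, 115), (66, 97, 114), (72, 105, 119), (78, 100, 117), (84, 84, 101), (90, 95, 114), (96, 100, 114), (102, 99, 114), (108, 100, 114), (114, 94, 111), (120, 91, 110), (126, 100, 114)]
f0.pkl side [(-6, 120, 130), (0, 61, 76), (6, 71, 75), (12, 101, 104), (18, 95, 110), (24, 95, 109), (30, 107, 112), (36, 107, 112), (42, 110, 118), (48, 116, 125), (54, 143, 152), (60, 181, 188), (66, 188, 199), (72, 191, 211), (78, 186, 198), (84, 146, 196), (90, 188, 214), (96, 212, 233), (102, 88, 103), (108, 40, 40), (114, 43, 43), (120, 44, 45), (126, 42, 42)]
f1.pkl top [(-6, 99, 110), (0, 100, 112), (6, 101, 116), (12, 100, 113), (18, 84, 103), (24, 87, 105), (30, 95, 114), (36, 102, 116), (42, 98, 114), (48, 102, 119), (54, 87, 103), (60, 101, 117), (66, 98, 115), (72, 106, 121), (78, 102, 119), (84, 86, 102), (90, 90, 111), (96, 85, 101), (102, 95, 111), (108, 102, 117), (114, 96, 114), (120, 93, 112), (126, 101, 116)]
f1.pkl side [(-6, 136, 145), (0, 139, 144), (6, 142, 146), (12, 120, 134), (18, 101, 119), (24, 101, 115), (30, 115, 119), (36, 114, 119), (42, 117, 125), (48, 125, 134), (54, 153, 162), (60, 190, 199), (66, 200, 210), (72, 205, 223), (78, 198, 209), (84, 154, 204), (90, 199, 209), (96, 171, 202), (102, 203, 230), (108, 148, 155), (114, 41, 42), (120, 46, 46), (126, 45, 45)]
```

View pics/pz1.png

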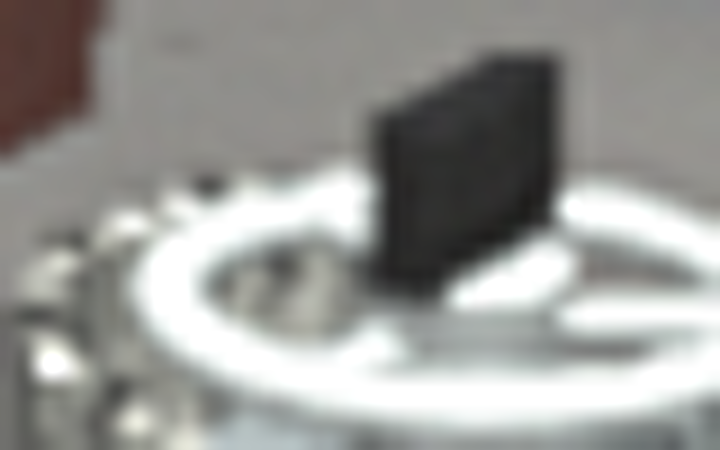

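View pics/pz0.png

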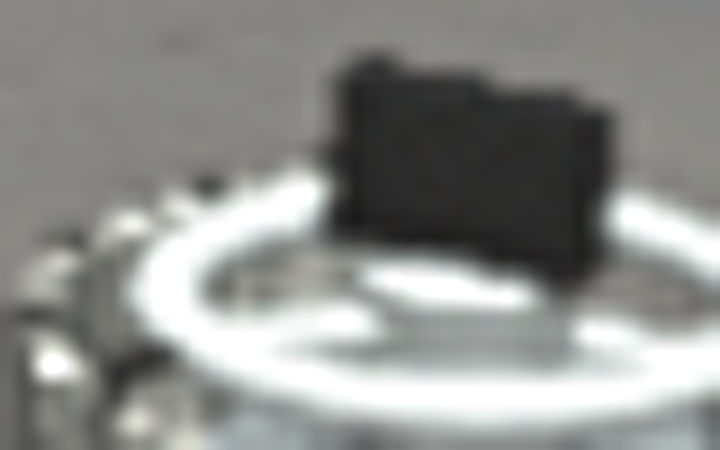

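The top-view difference puts the pointer at about 3° before and about 96° after. The tool turned from 3.1° to 97.1°, so there was no meaningful slip. I'll do one last check of the bystanders and the tube, then hand in.

```bash
python3 - <<'E'
from h import *
import pickle
t0,s0=pickle.load(open("f0.pkl","rb")); s=grab_frame("side"); t=grab_frame("top")
d=cv2.absdiff(s["image"],s0["image"]).max(2)
for n,P in(("pen side",(270,268,330,290)),("bottle side",(368,185,388,215)),("bottles far",(335,160,360,205)),("cups",(205,205,240,240))):
    x0,y0,x1,y1=P; print(n,(d[y0:y1,x0:x1]>40).sum())
goto((.5,.17,.2),-7.6)
cv2.imwrite("pics/end_s.png",s["image"])
E
```

```text
pen side 174
bottle side 0
bottles far 0
cups 0
inc [  5.8 -11.7  -3.1] [ 0.004  0.004 -0.001] | now [0.5108 0.1626 0.1969] yaw -7.68 t 21.62 F [0.3 0.2 0.6] M [-0.048 -0.074  0.001] op 0.0528
```

View pics/end_s.png

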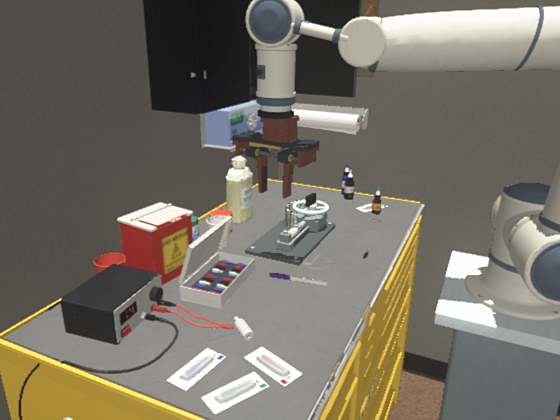

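The pen is at the same pixels, (270,275) to (326,283), and only looks different because it is in shadow. The bottle and cup are unchanged. The tube is clamped and the arm is clear.

```bash
python3 -c "
from station import job
print(job.sign_off())"
```

```text
the job is handed in; nothing more can be done
None
```

I laid the right-hand grip tube in the clamp bed, turned the wheel to contact and one division further, then let go and handed the job in at about 21.6 s. `sign_off()` gives no verdict.

- **Contact:** torque jumped by about 0.11 N m between 1.15 and 1.19 rad, so I took contact at about 1.17 rad. I stopped at 1.695 rad, about 30° further.
- **Torque at the end:** moving torque was 0.53 N m, against about 0.52 N m expected for one division. Held-still torque was noisy (0.23 to 0.46 N m), so I relied on the moving torque.
- **Pointer:** I could not read it directly at the end, because the rim and bar hide it in the side view. Comparing top views before and after put it at about 3° and then about 96°. That agrees with the tool's 94° turn. A rougher estimate from the bar's edges gave about 90° ± 4°. The disagreement is well inside the 10° tolerance.
- **Tube and bystanders:** in the last pictures the tube lies in the bed between ram and stop. The bottle, cup and pen have not visibly moved; only the pen's shading changed, from the arm's shadow. The gripper is open and touches nothing.

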